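# Refill the green parts bin, then fit its label holder and hold it home

### The job

Tip the four green capacitors from the sorter tray into the empty green bin and set the tray back down flat on the bench. Then take the green label holder from the wooden stand and push it down behind the lip in front of the green bin, card facing out to the front, against the sprung clip until its shoulder is fully home on the lip. Finish while still holding it pressed home with the gripper (the clip pushes it up if let go); leave the blue and yellow holders in the stand and the other things where they are.

Things in the scene. Friction and masses are not known exactly. Their poses are not given: they have to be found in the camera images.
- holder_green: green label holder to fit, loose, ~45 g: blade 5 thick (x) x 54 wide (y), z 0-24, lower edges rounded, below a head 12 thick (x -9.5 to +2.5), 54 wide, z 24-74. The head juts 7 mm to -x over the blade as a shoulder; flush at +x. White card on the -x (front) face. Origin: centre of blade's lower edge. Upright in any of the stand's pockets, lower edge 6 above the table. Pinch the head across x from above.
- holder_blue: blue label holder, same shape and origin, stays in the stand
- holder_yellow: yellow label holder, same shape and origin, stays in the stand
- stand: fixed light wooden stand 230 (x) x 84 (y), 30 high; three pockets 24 deep at x = -75, 0, +75, so the holders stand one behind another, in varying order, cards towards the stand's -x. Fingers opened by up to 80 mm clear the neighbours. Origin: centre of underside.
- tray: aluminium sorter tray, loose, 120 g: 100 long (x), 64 wide (y), floor 4 thick, walls 20 high on three sides, open at its -x end (the spout). At the +x end a black upright handle tab: 10 thick (x 40 to 50), 40 wide, up to z 70; pinch it across x from above. Origin: centre of underside. Holds the four capacitors; they slide at a tilt of 25 to 40 degrees.
- cap_0: green box capacitor with a white band, 22 x 14 x 12, 12 g, loose in the tray; origin centre of underside
- cap_1: green box capacitor with a white band, 22 x 14 x 12, 12 g, loose in the tray; origin centre of underside
- cap_2: green box capacitor with a white band, 22 x 14 x 12, 12 g, loose in the tray; origin centre of underside
- cap_3: green box capacitor with a white band, 22 x 14 x 12, 12 g, loose in the tray; origin centre of underside
- rack: fixed wooden rack base, 320 wide (y), 10 high, front edge at x = -40, a 75 high board along its rear at x = 136; carries three bays (green, blue, yellow bins) at y = -100, 0, +100 in varying order, fronts to -x. Origin on the table.
- bay_green: fixed bay with the green bin (x 6 to 126, y -47 to 47, rim at z 42, walls and floor 4 thick; starts empty). In front (-x) of the bin: aluminium shelf edge 8 thick, top at z 44; then the open-topped slot; then the lip, 5 thick, top at z 40. Origin: underside, mid-thickness of the shelf edge, 10 above the table; +x to the rear.
- slot_green (a point): centre of the green bay's slot mouth, level with the lip's top (50 above the table). Slot 9 wide along x, 60 long along y; lip on its -x side, shelf edge (4 mm taller) on +x. z up, axes as the bay. The blade goes straight down, card to -x, until the holder's shoulder rests on the lip: lower edge then 24 below this point.
- clip_green (a joint): red sprung clip bar in the green slot: how far it is pushed down (m). 0 = up, its top 15 mm below the slot mouth. The blade must push it down about 0.009 for the shoulder to reach the lip; it resists with about 4 N at first and 9 N there, and pushes the holder up if let go.
- card_green (a point): middle of the white card on the green holder's front face (9.5 in front of the holder's origin, 49 above it)
- spool: solder spool, steel, 60 dia, 32 tall; bystander, loose, origin centre of its underside
- flux_jar: flux jar with red cap, 48 dia, 50 tall; bystander, loose, origin centre of its underside
- screwdriver: screwdriver with orange handle, 170 long, lying along its x; bystander, loose
- circuit_board: small green circuit board 80 x 60, lying flat; bystander, loose, origin centre of its underside
There are look-alikes about, which are no part of the job. Leave any purple look-alike of the tray alone.

How it is judged (in metres and radians):
On the way, in this order (a step that is already met when the one before it is completed fails the run):
1. all four capacitors lie in the green bin (x of cap_0 in the frame of bay_green between 0.006 and 0.126 m and y of cap_0 in the frame of bay_green between -0.047 and 0.047 m and z of each of cap_0, cap_1, cap_2, cap_3 in the frame of bay_green below 0.04 m and x of cap_1 in the frame of bay_green between 0.006 and 0.126 m and y of cap_1 in the frame of bay_green between -0.047 and 0.047 m and x of cap_2 in the frame of bay_green between 0.006 and 0.126 m and y of cap_2 in the frame of bay_green between -0.047 and 0.047 m and x of cap_3 in the frame of bay_green between 0.006 and 0.126 m and y of cap_3 in the frame of bay_green between -0.047 and 0.047 m), for 0.1 s.
2. the tray is set down upright on the bench and let go (height (world z) of tray below 0.006 m and angle between tray's own z axis and vertical below 0.1 rad and contact force between the fingers and tray below 0.1 N and linear speed of tray below 0.03 m/s), for 0.1 s.
3. the green holder is lifted clear of the stand (height (world z) of holder_green above 0.04 m and contact force between the fingers and holder_green above 0.5 N), for 0.1 s.
4. its blade is behind the green bay's lip and on the sprung clip (value of joint clip_green above 0.001 m and z of holder_green in the frame of slot_green below -0.013 m and horizontal distance between holder_green and slot_green below 0.01 m and x of card_green in the frame of slot_green below -0.003 m), for 0.05 s.
At the end, for the whole second after the job is handed in: Gripper on the green holder (over 2 N): in the green slot, lower edge 21.5 mm below the lip top, clip down over 7 mm, within 5 mm across, 8 mm along, 0.12 rad, card to front, at rest; 4 capacitors in the green bin; tray flat on the bench; other holders within 20 mm, the rest 40 mm of their start (all of step 1 and all of step 2 and value of joint clip_green above 0.007 m and velocity of joint clip_green below 0.01 m/s and z of holder_green in the frame of slot_green below -0.0215 m and x of holder_green in the frame of slot_green between -0.005 and 0.005 m and y of holder_green in the frame of slot_green between -0.008 and 0.008 m and x of card_green in the frame of slot_green below -0.003 m and angle between the z axis of holder_green and the z axis of slot_green, either way round below 0.12 rad and angle between the x axis of holder_green and the x axis of slot_green, either way round below 0.12 rad and contact force between the fingers and holder_green above 2 N and linear speed of holder_green below 0.02 m/s and distance of each of holder_blue, holder_yellow from where it was at the start of the episode below 0.02 m and distance of each of spool, flux_jar, screwdriver, circuit_board from where it was at the start of the episode below 0.04 m); the arm keeps its last pose, push and grip.
It fails at once if the blue or yellow holder is pulled out or knocked (distance of any of holder_blue, holder_yellow from where it was at the start of the episode above 0.03 m).
It fails at once if a bystander is pushed about (distance of any of spool, flux_jar, screwdriver, circuit_board from where it was at the start of the episode above 0.05 m).
It also fails if it takes over 72 s, if anything falls off the work surface, if the arm or the gripper's body presses on something with over 40 N, if the wrist force passes 120 N, or if a joint passes its speed limit or range.

### The arm

A 6-joint arm with a two-finger parallel gripper is mounted at the origin on the work surface. World frame = base frame: x ahead of the robot, y to its left, z up, the work surface at z = 0. Lengths are in mm, angles in rad, forces in N, time in s.
With the tool pointing down it reaches from about 300 to 775 mm from the base axis. Payload 14.6 kg.
Tool frame: the origin (TCP) lies at the very end of the fingers, on their centre line; the grasp point (between the pads) lies 19 mm behind it; z points along the fingers, y is the line along which they close (so a half turn about z gives the same grasp; the last joint's range is limited). The gripper opens to 94 mm and grips with 3 to 60 N. Pads are 16 mm wide; open, the fingers measure 119 mm over their backs; the gripper's body (75 mm by 177 mm) begins 78 mm behind the grasp point.
Start: joints at [1.207, 0.3, 1.521, -0, 1.321, -0.067], TCP at [160.851, 525.943, 205.446] pointing down, gripper open.
Joint ranges: [-3.03, 3.03], [-0.79, 2.21], [0.23, 2.52], [-1.04, 4.18], [0, 3.07], [-2.55, 2.55]. Speed limits (rad/s): [2.22, 2.22, 2.57, 3.14, 3.14, 3.14].

### API

Orientations are given as [roll, pitch, yaw] about the fixed x, y, z axes, in that order (R = Rz(yaw) Ry(pitch) Rx(roll)).
In Python, from cell import read_state, viewer, manip, models gives the robot as it stands.
- The arm moves only by the tool carry_out, never from a script. Its argument "deltas" is a list of rows, each an object with "dp": the shift along the tool's x, y, z in mm, a list of three; "roll": the turn about the tool's z in degrees; "gripper": the opening, from -1 (shut) to 1 (fully open), so that 0 is half open. In form: [{"dp": [tx, ty, tz], "roll": roll, "gripper": gripper}, ...]. A call has 1 to 12 rows; each row is the pose to reach, as a shift and turn from the pose commanded when the call began, along the tool's axes at that moment; what a row does not reach only later rows make up. A row lasts 1/12 s, in which the tool goes at most 41.7 mm and 7.16 degrees, less where a joint would pass 70% of its speed; a pose out of reach is approached as far as the arm can. A call with a gripper value outside its range is refused whole. The fingers move at their own pace and stop on an object; "newtons" is the grip in N (left out, the last holds). Time passes only in rows, so rows that repeat a pose let the fingers close. It gives the time, the measured TCP pose, the force, the opening and the grip force at its end, in the units of the state.
- read_state(): the state, without advancing time (a new reading comes with each control period).
- viewer.camera(name): name is "side" or "top" or "wrist"; returns the picture (480x640x3 uint8, red, green, blue); there is no depth.
- viewer.camera_params(name): a dict with "fovy" (degrees; the focal length in pixels is half the picture's height over the tangent of half this angle, whatever the lens; pixels are square), "cx", "cy" (the principal point, pixels), "eye" and "attitude" of the camera in the world; the wrist camera has in their place "T_tool_cam" (4x4, takes a point from camera to tool coordinates, whose origin is the TCP and whose axes are the flange's). Camera axes: x right, y up, looking along -z (the intrinsics and any distortion apply to the point x, -y, -z); pixel columns grow to the right and rows downward; lengths in mm; the calibration is good to about 2 mm. A picture is of the moment at which its call begins: read the wrist's pose just before it. camera_params takes no time and is no camera call.
- manip.sign_off(): hands the job in; it is judged then, once.
Trained networks look in the newest picture that a camera, given by its name, has taken for a name from the list of things; names that differ only in an ending like _2 or _b are one class to them, and where a whole thing is asked for, a point or a joint stands for the part that bears it (a point fixed in the world has none). Each returns a list of dicts, best first, with "p" (0 to 1); they miss things now and then, are a little off and sometimes report something else, mostly with a low value. They report only what shows in the picture. A call takes as long as a camera call. They do not tell look-alikes from the thing itself.
- models.cut_out(camera, label): "region" (480x640 bool, what is visible of it) and "box" ([left, top, right, bottom] in pixels, round what is visible of it).
The state is a dict: "clock": time; "joints": joint angles; "qd": joint speeds; "effort": joint torques, N m; "eef_pos": TCP position; "eef_rot": TCP orientation; "wrist_force": force on the tool from outside, world axes, zero at the start; "moment": the same for the moment, N m; "finger_gap": finger opening in mm; "finger_force": force on a finger pad.
Only numpy, scipy, OpenCV 4.12 (cv2) and the standard library are available. Lean on these libraries where they do the work, as an engineer would, in place of code of your own. Each camera call takes 0.05 s, during which the arm holds its last target. There are 200 camera calls.

## Working session

There is one attempt and no reset: what is moved stays moved. The work goes in short steps, Python scripts to look and compute and a tool call to move; the robot and the scene stay as the last step left them, time stands still between calls to the robot, and variables do not carry over. Pictures are saved under pics/ and viewed, at most 10 in all, crops included, and the job is handed in when it is done.

Besides the shell and the picture viewer there is one more tool, called after "Call:" as name([rows], argument=value, ...), one row to a line, values as JSON. carry_out: Moves the arm, as the interface text tells. Its arguments: {"type":"object","properties":{"deltas":{"type":"array"},"newtons":{"type":"number"}},"required":["deltas"]}

```bash
ls; mkdir -p pics
python3 - <<'E'
from cell import read_state, viewer, manip, models
import cv2
print(read_state())
for n in ["side","top","wrist"]:
    print(n, viewer.camera_params(n))
a=viewer.camera("top"); b=viewer.camera("side")
cv2.imwrite("pics/top0.png",a[:,:,::-1]); cv2.imwrite("pics/side0.png",b[:,:,::-1])
E
```

```text
pics
{'clock': 0.0, 'joints': array([ 1.20740061e+00,  3.00455189e-01,  1.52159748e+00,  1.84855948e-05,
        1.32070620e+00, -6.65939552e-02]), 'qd': array([ 4.16051668e-04, -1.01126893e-03,  5.26033094e-04,  2.53708935e-03,
        1.60559552e-04, -3.20385140e-05]), 'effort': array([-1.68884271e-03, -5.31794322e+01, -3.52726114e+01,  7.07452185e-02,
        2.44784262e-02, -1.33059070e-04]), 'eef_pos': array([160.75320206, 525.69972985, 204.8881264 ]), 'eef_rot': array([-3.14043022e+00, -9.54705187e-05,  2.84478625e+00]), 'wrist_force': array([-0.17918653,  0.11109238, -0.0021979 ]), 'moment': array([-0.07247682,  0.06585544, -0.03252827]), 'finger_force': 0.0, 'finger_gap': 94.33655125953437}
side {'fovy': 48.316244374547765, 'cx': 318.72481202348035, 'cy': 236.76183200503345, 'eye': array([  15.09290204, -699.96042315, 1103.27716888]), 'attitude': array([ 0.6842993 , -0.01436748, -0.71390038])}
top {'fovy': 42.11343908307149, 'cx': 322.19998412231604, 'cy': 233.49211393209848, 'eye': array([ 388.51910284,  -99.15189794, 1251.1389353 ]), 'attitude': array([ 1.54388104e-01, -1.57278881e-03, -1.58803613e+00])}
wrist {'fovy': 63.29837986431997, 'cx': 318.6416766638295, 'cy': 243.04747920381809, 'T_tool_cam': array([[ 3.22350531e-04,  9.66006279e-01,  2.58518404e-01,
         7.45721812e+01],
       [ 9.99999575e-01, -5.34669221e-04,  7.50984950e-04,
        -1.53530630e+00],
       [ 8.63678011e-04,  2.58518052e-01, -9.66006041e-01,
        -1.80394270e+02],
       [ 0.00000000e+00,  0.00000000e+00,  0.00000000e+00,
         1.00000000e+00]])}
```

View pics/top0.png

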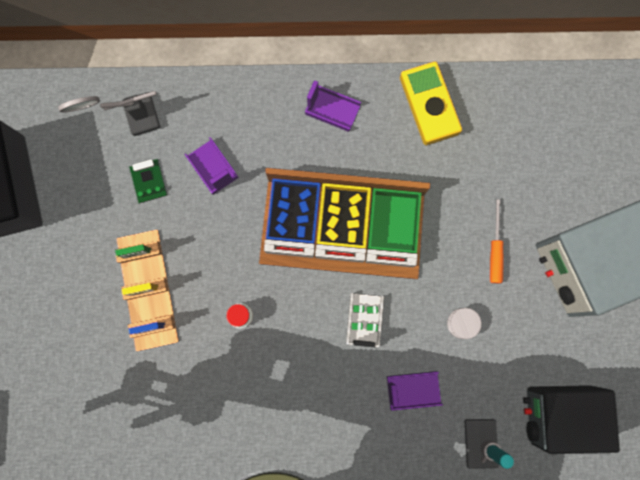

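View pics/side0.png

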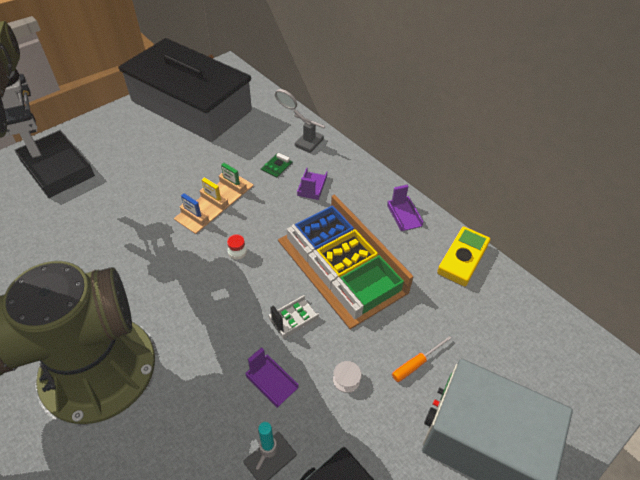

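The top view shows the tray at (366,320) with its handle towards the robot and its spout towards the green bin at (393,220). The bins run blue, yellow, green from left to right. The stand is at (147,290), with the green holder rearmost at (132,250).

```bash
cat > h.py <<'E'
import numpy as np, cv2
from scipy.spatial.transform import Rotation as R
from scipy.optimize import minimize
from cell import read_state, viewer, manip, models
def cam(name, st=None):
    p=viewer.camera_params(name); f=240/np.tan(np.radians(p["fovy"]/2))
    if name=="wrist":
        st=st or read_state(); Rt=R.from_euler("xyz",st["eef_rot"]).as_matrix(); T=p["T_tool_cam"]
        return Rt@T[:3,:3], Rt@T[:3,3]+st["eef_pos"], f, p["cx"], p["cy"]
    return R.from_euler("xyz",p["attitude"]).as_matrix(), np.array(p["eye"]), f, p["cx"], p["cy"]
def proj(c,P):
    q=(np.atleast_2d(P)-c[1])@c[0]
    return np.c_[c[3]+c[2]*q[:,0]/-q[:,2], c[4]-c[2]*q[:,1]/-q[:,2]]
def unproj(c,uv,z):
    uv=np.atleast_2d(uv).astype(float)
    d=np.c_[(uv[:,0]-c[3])/c[2],-(uv[:,1]-c[4])/c[2],-np.ones(len(uv))]@c[0].T
    return c[1]+d*((z-c[1][2])/d[:,2])[:,None]
def box(x0,x1,y0,y1,z0,z1): return np.array([[x,y,z] for x in(x0,x1) for y in(y0,y1) for z in(z0,z1)],float)
def place(P,pose,z=0): # pose x,y,yaw
    c,s=np.cos(pose[2]),np.sin(pose[2])
    return P@np.array([[c,s,0],[-s,c,0],[0,0,1]])+[pose[0],pose[1],z]
def sil(c,boxes,pose,z=0):
    m=np.zeros((480,640),np.uint8)
    for b in boxes:
        h=cv2.convexHull(proj(c,place(b,pose,z)).astype(np.float32))
        cv2.fillConvexPoly(m,np.round(h*16).astype(np.int32),255,cv2.LINE_AA,4)
    return m/255.
def fit(views,boxes,p0,z=0):
    """views: list of (cam,mask)"""
    def cost(p):
        t=0
        for c,m in views:
            s=sil(c,boxes,p,z); t+=1-np.minimum(s,m).sum()/np.maximum(s,m).sum()
        return t/len(views)
    best=None
    for k in range(3):
        p0=np.array(p0,float)
        r=minimize(cost,p0,method="Nelder-Mead",options=dict(initial_simplex=np.array([p0,p0+[8,0,0],p0+[0,8,0],p0+[0,0,.15]]),xatol=.02,fatol=1e-5))
        p0=r.x
    return r.x,1-r.fun
TRAY=[box(-50,50,-32,32,0,4),box(-50,50,-32,-29,0,20),box(-50,50,29,32,0,20),box(47,50,-32,32,0,20),box(40,50,-20,20,0,70)]
RACK=[box(-40,136,-160,160,0,10),box(128,140,-160,160,0,75)]
HOLD=[box(-2.5,2.5,-27,27,0,24),box(-9.5,2.5,-27,27,24,74)]
STAND=[box(-115,115,-42,42,0,30)]
E
python3 - <<'E'
from h import *
for cn in ["top","side"]:
    viewer.camera(cn); c=cam(cn)
    for l in ["tray","rack","bay_green","stand","holder_green"]:
        for k,d in enumerate(models.cut_out(cn,l)[:4]):
            if d["p"]<.2: continue
            m=d["region"]; np.save(f"{cn}_{l}_{k}.npy",m)
            (ctr,sz,an)=cv2.minAreaRect(np.argwhere(m)[:,::-1].astype(np.float32))
            print(cn,l,k,round(d["p"],2),d["box"],np.round(unproj(c,ctr,10)[0]),np.round(sz),round(an))
E
```

```text
top tray 0 0.97 [348.8, 294.4, 386.8, 346.5] [ 408. -186.   10.] [34. 53.] 6
top tray 1 0.85 [186.0, 142.6, 240.6, 195.8] [724. 119.  10.] [48. 32.] 55
top tray 2 0.57 [384.9, 368.7, 442.4, 411.4] [ 270. -277.   10.] [35. 53.] 84
top rack 0 0.76 [260.2, 169.7, 432.5, 280.0] [ 602. -148.   10.] [164.  99.] 5
top bay_green 0 0.79 [365.8, 187.1, 422.3, 267.7] [ 592. -249.   10.] [51. 76.] 4
top stand 0 0.73 [118.0, 227.2, 181.9, 351.7] [475. 248.  10.] [117.  48.] 80
top holder_green 0 0.86 [116.1, 245.0, 151.9, 257.6] [552. 275.  10.] [11. 35.] 77
side tray 0 0.93 [268.1, 295.6, 321.0, 336.5] [ 410. -172.   10.] [33. 45.] 60
side tray 1 0.91 [244.1, 350.4, 300.6, 406.8] [ 271. -262.   10.] [57. 33.] 45
side tray 2 0.84 [294.9, 166.9, 330.8, 199.5] [725. 127.  10.] [24. 31.] 18
side tray 3 0.8 [390.1, 184.4, 423.9, 232.6] [ 854. -110.   10.] [46. 26.] 66
side rack 0 0.58 [280.1, 196.2, 415.1, 329.7] [ 610. -146.   10.] [123.  83.] 50
side bay_green 0 0.86 [331.4, 254.4, 404.5, 316.7] [ 601. -228.   10.] [44. 66.] 58
side stand 0 0.56 [179.9, 175.4, 252.2, 232.8] [470. 254.  10.] [30. 80.] 51
side holder_green 0 0.84 [225.1, 163.4, 238.7, 184.0] [570. 309.  10.] [26. 13.] 34
```

```bash
cat >> h.py <<'E'
BAY=[box(6,126,-47,47,0,42),box(-4,4,-48,48,0,44),box(-18,-13,-48,48,0,40)]
E
python3 - <<'E'
from h import *
ld=lambda cn,l:(cam(cn),np.load(f"{cn}_{l}_0.npy").astype(float))
for l,B,p0,z in [("tray",TRAY,(408,-180,3.1),0),("rack",RACK,(560,-150,0.08),0),("bay_green",BAY,(540,-245,0.07),10)]:
    for cs in (["top"],["side"],["top","side"]):
        p,i=fit([ld(c,l) for c in cs],B,p0,z); print(l,cs,np.round(p,3),round(i,3))
# stand = union of stand + holders
for y0 in (0,np.pi):
  for cs in (["top"],["side"],["top","side"]):
    p,i=fit([ld(c,"holder_green") for c in cs],[HOLD[1]],(545,275,.2+y0),6); print("holder",cs,np.round(p,3),round(i,3))
for cs in (["top"],["side"],["top","side"]):
    p,i=fit([ld(c,"stand") for c in cs],STAND,(475,248,.2),0); print("stand",cs,np.round(p,3),round(i,3))
a=cv2.imread("pics/top0.png")[220:370,90:200]; b=cv2.imread("pics/side0.png")[150:250,160:270]
cv2.imwrite("pics/stand.png",np.hstack([cv2.resize(a,None,fx=3.4,fy=3.4,interpolation=2),cv2.resize(b,(400,510),interpolation=2)]))
E
```

```text
tray ['top'] [ 408.739 -186.055    3.022] 0.776
tray ['side'] [ 409.011 -178.759    3.077] 0.703
tray ['top', 'side'] [ 408.882 -183.383    3.034] 0.705
rack ['top'] [ 5.45783e+02 -1.39377e+02 -1.11000e-01] 0.284
rack ['side'] [ 5.46464e+02 -1.33054e+02 -1.16000e-01] 0.299
rack ['top', 'side'] [ 5.45904e+02 -1.38574e+02 -1.12000e-01] 0.289
bay_green ['top'] [ 5.34275e+02 -2.39385e+02 -1.09000e-01] 0.952
bay_green ['side'] [ 5.35592e+02 -2.31984e+02 -1.09000e-01] 0.958
bay_green ['top', 'side'] [ 5.34574e+02 -2.36933e+02 -1.14000e-01] 0.918
holder ['top'] [5.49758e+02 2.61002e+02 1.58000e-01] 0.842
holder ['side'] [5.49400e+02 2.68571e+02 1.28000e-01] 0.872
holder ['top', 'side'] [5.49066e+02 2.64313e+02 1.54000e-01] 0.821
holder ['top'] [542.847 260.259   3.296] 0.842
holder ['side'] [542.788 267.73    3.257] 0.873
holder ['top', 'side'] [542.327 263.093   3.307] 0.82
stand ['top'] [4.75026e+02 2.45692e+02 2.00000e-01] 0.755
stand ['side'] [4.77775e+02 2.53250e+02 2.73000e-01] 0.565
stand ['top', 'side'] [4.75091e+02 2.46172e+02 2.02000e-01] 0.655
```

View pics/stand.png

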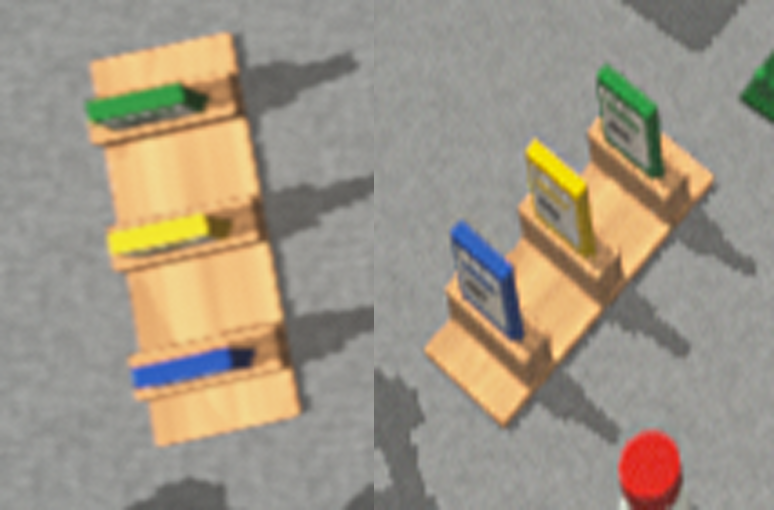

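The side crop shows the cards facing the robot side, so the stand yaw is about +0.2. Next I'll move the wrist camera over the tray.

Call:
carry_out([
  {"dp": [-372, -227, -20], "roll": -10.5, "gripper": 1},
  {"dp": [-372, -227, -20], "roll": -10.5, "gripper": 1},
  {"dp": [-372, -227, -20], "roll": -10.5, "gripper": 1},
  {"dp": [-372, -227, -20], "roll": -10.5, "gripper": 1},
  {"dp": [-372, -227, -20], "roll": -10.5, "gripper": 1},
  {"dp": [-372, -227, -20], "roll": -10.5, "gripper": 1},
  {"dp": [-372, -227, -20], "roll": -10.5, "gripper": 1},
  {"dp": [-372, -227, -20], "roll": -10.5, "gripper": 1},
  {"dp": [-372, -227, -20], "roll": -10.5, "gripper": 1},
  {"dp": [-372, -227, -20], "roll": -10.5, "gripper": 1},
  {"dp": [-372, -227, -20], "roll": -10.5, "gripper": 1},
])

```text
clock: 1.62
eef_pos: [452.3, 197.0, 225.8]
eef_rot: [-3.141, 0.001, 3.026]
wrist_force: [-1.0, -0.2, 0.7]
finger_gap: 93.9
finger_force: 0.0
```

Call:
carry_out([
  {"dp": [22, -392, -10], "roll": 0, "gripper": 1},
  {"dp": [22, -392, -10], "roll": 0, "gripper": 1},
  {"dp": [22, -392, -10], "roll": 0, "gripper": 1},
  {"dp": [22, -392, -10], "roll": 0, "gripper": 1},
  {"dp": [22, -392, -10], "roll": 0, "gripper": 1},
  {"dp": [22, -392, -10], "roll": 0, "gripper": 1},
  {"dp": [22, -392, -10], "roll": 0, "gripper": 1},
  {"dp": [22, -392, -10], "roll": 0, "gripper": 1},
  {"dp": [22, -392, -10], "roll": 0, "gripper": 1},
  {"dp": [22, -392, -10], "roll": 0, "gripper": 1},
  {"dp": [22, -392, -10], "roll": 0, "gripper": 1},
  {"dp": [22, -392, -10], "roll": 0, "gripper": 1},
])

```text
clock: 2.62
eef_pos: [383.7, -187.4, 235.4]
eef_rot: [3.141, -0.0, 3.026]
wrist_force: [-0.4, 0.6, 0.5]
finger_gap: 94.1
finger_force: 0.0
```

Run:
```python
from h import *
st=read_state(); im=viewer.camera("wrist"); c=cam("wrist",st); print(np.round(st["eef_pos"],1),np.round(st["eef_rot"],3),np.round(st["joints"],2))
for l,B,p0,z in [("tray",TRAY,(409,-184,3.03),0),("bay_green",BAY,(535,-237,-.11),10)]:
    for d in models.cut_out("wrist",l)[:2]:
        if d["p"]<.3: continue
        p,i=fit([(c,d["region"].astype(float))],B,p0,z); print(l,round(d["p"],2),d["box"],np.round(p,3),round(i,3))
        s=(sil(c,B,p,z)>.5).astype(np.uint8)
        cs,_=cv2.findContours(s,0,1); im=im.copy(); cv2.drawContours(im,cs,-1,(255,0,255),1)
cv2.imwrite("pics/w1.png",im[:,:,::-1])
```

```text
[ 383.7 -187.4  235.4] [ 3.141 -0.     3.026] [-0.54 -0.    1.8   0.    1.35 -2.  ]
tray 0.68 [294.7, 187.6, 363.7, 282.8] [ 410.053 -184.902    3.027] 0.743
tray 0.6 [155.9, 65.4, 271.6, 156.5] [ 409.   -184.      3.03] 0.0
bay_green 0.75 [243.5, 329.5, 335.8, 463.5] [ 5.34995e+02 -2.38720e+02 -1.11000e-01] 0.67
```

View pics/w1.png

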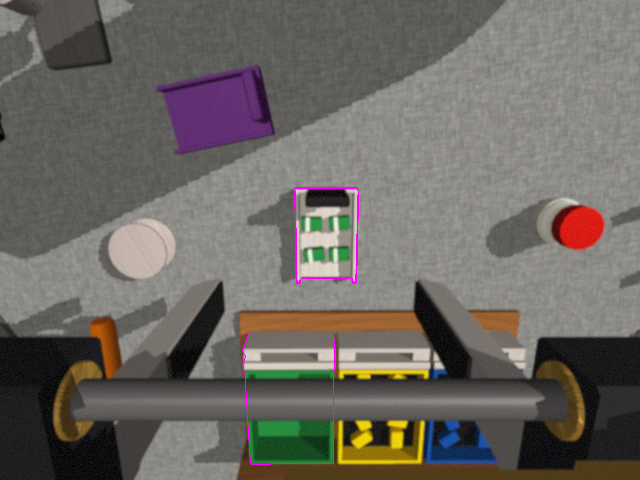

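The tray fit overlays the picture well, with its edges at columns 295–358. The pose is (410, -185, 3.027), and the bay is at (535, -238.7, -0.111). Now I'll approach the tab across its width.

Call:
carry_out([
  {"dp": [19, 5.5, 0], "roll": 0, "gripper": 1},
  {"dp": [19, 5.5, 40], "roll": 0, "gripper": 1},
  {"dp": [19, 5.5, 80], "roll": 0, "gripper": 1},
  {"dp": [19, 5.5, 120], "roll": 0, "gripper": 1},
  {"dp": [19, 5.5, 150], "roll": 0, "gripper": 1},
  {"dp": [19, 5.5, 150], "roll": 0, "gripper": 1},
  {"dp": [19, 5.5, 150], "roll": 0, "gripper": 1},
])

```text
clock: 3.35
eef_pos: [365.7, -178.4, 85.6]
eef_rot: [3.141, -0.002, 3.029]
wrist_force: [0.1, -0.4, 1.9]
finger_gap: 94.5
finger_force: 0.0
```

Call:
carry_out([
  {"dp": [0, -1, 35], "roll": 0, "gripper": 1},
  {"dp": [0, -1, 61], "roll": 0, "gripper": 1},
  {"dp": [0, -1, 61], "roll": 0, "gripper": 1},
  {"dp": [0, -1, 61], "roll": 0, "gripper": -1},
  {"dp": [0, -1, 61], "roll": 0, "gripper": -1},
  {"dp": [0, -1, 61], "roll": 0, "gripper": -1},
  {"dp": [0, -1, 61], "roll": 0, "gripper": -1},
  {"dp": [0, -1, 61], "roll": 0, "gripper": -1},
  {"dp": [0, -1, 61], "roll": 0, "gripper": -1},
  {"dp": [0, -1, 61], "roll": 0, "gripper": -1},
], newtons=40)

```text
clock: 4.18
eef_pos: [365.7, -180.4, 24.8]
eef_rot: [-3.141, 0.0, 3.028]
wrist_force: [-0.7, -0.4, 0.1]
finger_gap: 50.8
finger_force: 0.0
```

Call:
carry_out([
  {"dp": [0, 0, 0], "roll": 0, "gripper": -1},
  {"dp": [0, 0, 0], "roll": 0, "gripper": -1},
  {"dp": [0, 0, 0], "roll": 0, "gripper": -1},
  {"dp": [0, 0, 0], "roll": 0, "gripper": -1},
  {"dp": [0, 0, -3], "roll": 0, "gripper": -1},
  {"dp": [0, 0, -6], "roll": 0, "gripper": -1},
  {"dp": [0, 0, -10], "roll": 0, "gripper": -1},
  {"dp": [0, 0, -15], "roll": 0, "gripper": -1},
  {"dp": [0, 0, -20], "roll": 0, "gripper": -1},
  {"dp": [0, 0, -20], "roll": 0, "gripper": -1},
], newtons=40)

```text
clock: 5.02
eef_pos: [366.0, -180.6, 45.5]
eef_rot: [-3.141, 0.001, 3.028]
wrist_force: [0.4, 1.1, -1.5]
finger_gap: 39.8
finger_force: 40.0
```

Run:
```python
from h import *
a=viewer.camera("side")[230:400,200:420]; b=viewer.camera("wrist")
cv2.imwrite("pics/lift.png",np.hstack([cv2.resize(a,(420,325),interpolation=2),cv2.resize(b,None,fx=.59,fy=.677)[:325]])[:,:,::-1])
```

```text
(no output)
```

View pics/lift.png

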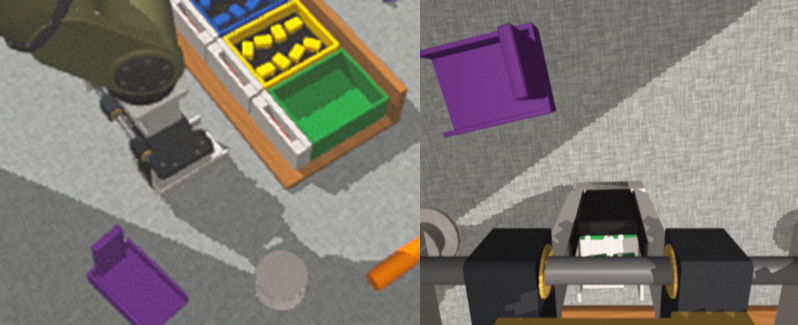

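The wrist view shows the tray hanging level, with the caps still in it. Next I'll carry it over the bin.

Call:
carry_out([
  {"dp": [0, 0, -10], "roll": 0, "gripper": -1},
  {"dp": [0, 0, -25], "roll": 0, "gripper": -1},
  {"dp": [-5, -1, -45], "roll": 0, "gripper": -1},
  {"dp": [-15, -3, -65], "roll": 0, "gripper": -1},
  {"dp": [-35, -7, -85], "roll": 0, "gripper": -1},
  {"dp": [-60, -13, -100], "roll": 0, "gripper": -1},
  {"dp": [-90, -20, -110], "roll": 0, "gripper": -1},
  {"dp": [-120, -26, -115], "roll": 0, "gripper": -1},
  {"dp": [-145, -31, -115], "roll": 0, "gripper": -1},
  {"dp": [-165, -35, -115], "roll": 0, "gripper": -1},
  {"dp": [-178, -37, -115], "roll": 0, "gripper": -1},
  {"dp": [-184, -38.5, -115], "roll": 0, "gripper": -1},
])

```text
clock: 6.12
eef_pos: [545.0, -239.5, 158.5]
eef_rot: [3.141, -0.001, 3.028]
wrist_force: [0.2, 0.6, -1.9]
finger_gap: 39.9
finger_force: 40.0
```

Run:
```python
from h import *
print(read_state()["eef_pos"],read_state()["finger_force"])
a=viewer.camera("side")[150:350,230:450]; b=viewer.camera("top")[140:300,300:470]
cv2.imwrite("pics/over.png",np.hstack([cv2.resize(a,(400,364),interpolation=2),cv2.resize(b,(387,364),interpolation=2)])[:,:,::-1])
```

```text
[ 544.99232418 -239.50290692  158.45948691] 39.99958097934723
```

View pics/over.png

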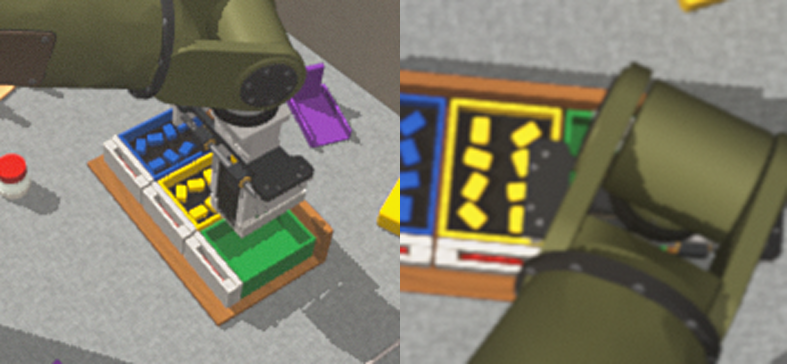

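Run:
```python
from h import *
np.save("w_lev.npy",viewer.camera("wrist")); print(read_state()["moment"])
```

```text
[ 0.04164663  0.05327408 -0.03985267]
```

Call:
carry_out([
  {"dp": [0, 0, 0], "roll": 0, "gripper": -1},
  {"dp": [0, 0, 0], "roll": 0, "gripper": -1},
  {"dp": [0, 0, 0], "roll": 0, "gripper": -1},
], newtons=8)

```text
clock: 6.52
eef_pos: [543.6, -239.3, 159.8]
eef_rot: [-3.141, 0.0, 3.028]
wrist_force: [0.2, 0.8, -1.0]
finger_gap: 39.9
finger_force: 8.0
```

```bash
cat > d.py <<'E'
from h import *
a=viewer.camera("wrist"); st=read_state(); print(st["moment"],st["wrist_force"],st["finger_force"],st["finger_gap"])
print("diff",np.abs(a[:,200:440].astype(int)-np.load("w_lev.npy")[:,200:440]).mean())
np.save("w_now.npy",a)
E
python3 d.py
```

```text
[ 0.01590745  0.0602693  -0.02012293] [-0.3125228   0.51272761 -2.01440962] 7.999514490365982 40.01767771384969
diff 3.654140625
```

Call:
carry_out([
  {"dp": [0, 0, 0], "roll": 0, "gripper": -1},
  {"dp": [0, 0, 0], "roll": 0, "gripper": -1},
  {"dp": [0, 0, 0], "roll": 0, "gripper": -1},
], newtons=4)

```text
clock: 6.82
eef_pos: [543.9, -239.4, 159.5]
eef_rot: [-3.142, 0.0, 3.028]
wrist_force: [-0.9, 0.2, -1.9]
finger_gap: 40.1
finger_force: 4.0
```

```bash
python3 d.py
python3 - <<'E'
import numpy as np,cv2
cv2.imwrite("pics/w2.png",np.hstack([cv2.resize(np.load(f"{n}.npy"),(400,300)) for n in("w_lev","w_now")])[:,:,::-1])
E
```

```text
[ 0.00986579  0.03922186 -0.02242628] [ 0.32771111  0.55624747 -2.70803211] 3.9997561275959015 40.06802531619666
diff 3.7272048611111113
```

View pics/w2.png

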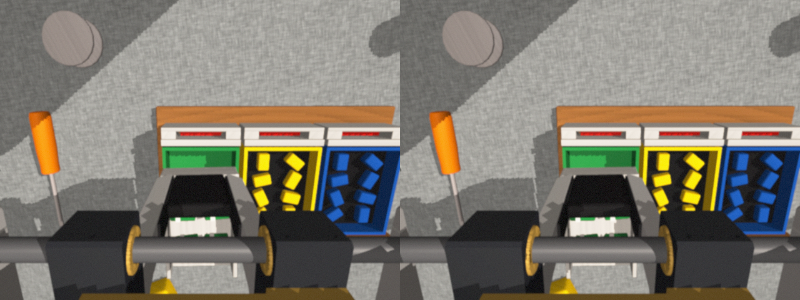

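Both wrist views look the same, so the tray still holds level at 4 N. I'll try 3 N.

Call:
carry_out([
  {"dp": [0, 0, 0], "roll": 0, "gripper": -1},
  {"dp": [0, 0, 0], "roll": 0, "gripper": -1},
  {"dp": [0, 0, 0], "roll": 0, "gripper": -1},
], newtons=3)

```text
clock: 7.12
eef_pos: [544.0, -239.4, 159.4]
eef_rot: [3.142, -0.0, 3.028]
wrist_force: [-0.2, 0.1, -2.5]
finger_gap: 39.9
finger_force: 3.0
```

```bash
python3 d.py
```

```text
[ 0.09757861  0.06319393 -0.02661752] [-0.13179511  0.37373186 -2.33644367] 2.9999923333525658 40.0762431769852
diff 8.054308449074075
```

Call:
carry_out([
  {"dp": [0, 0, 0], "roll": 0, "gripper": -1},
  {"dp": [0, 0, 0], "roll": 0, "gripper": -1},
  {"dp": [0, 0, 0], "roll": 0, "gripper": -1},
  {"dp": [0, 0, 0], "roll": 0, "gripper": -1},
], newtons=3)

```text
clock: 7.5
eef_pos: [544.0, -239.4, 159.4]
eef_rot: [-3.142, -0.0, 3.028]
wrist_force: [-0.4, -0.5, -1.7]
finger_gap: 39.7
finger_force: 3.0
```

Run:
```python
import numpy as np,cv2
from h import *
o=np.load("w_now.npy"); a=viewer.camera("wrist"); print("diff", np.abs(a[:,200:440].astype(int)-o[:,200:440]).mean())
s=viewer.camera("side")[150:350,230:450]
cv2.imwrite("pics/w3.png",np.hstack([cv2.resize(s,(400,364),interpolation=2),cv2.resize(a[160:,150:450],(341,364))])[:,:,::-1])
```

```text
diff 3.978784722222222
```

View pics/w3.png

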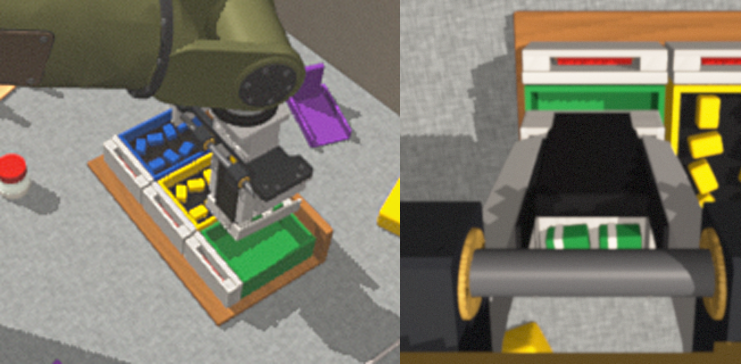

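The tray has pivoted nose-down part of the way and stopped, with the caps still in it. I'll measure the tilt from the rear edge in the wrist mask.

```bash
cat > tilt.py <<'E'
from h import *
def trayT(st,th,sl=0):
    p=R.from_euler("zy",[3.028,-th]).as_matrix() if False else R.from_euler("z",3.028).as_matrix()@R.from_euler("y",-th).as_matrix()
    g=st["eef_pos"]+[0,0,19]
    return lambda P:(P-[45.5,0,43+sl])@p.T+g
def pred(c,st,th):
    f=trayT(st,th); m=np.zeros((480,640),np.uint8)
    for b in TRAY:
        cv2.fillConvexPoly(m,np.round(cv2.convexHull(proj(c,f(b)).astype(np.float32))*16).astype(np.int32),1,8,4)
    return m
def caps(cn="wrist"):
    return [(round(d["p"],2),np.round(d["box"])) for d in models.cut_out(cn,"cap_0") if d["p"]>.3]
if __name__=="__main__":
    st=read_state(); viewer.camera("wrist"); c=cam("wrist",st)
    for d in models.cut_out("wrist","tray")[:2]:
        m=d["region"]; r=np.argwhere(m); print(round(d["p"],2),np.round(d["box"]),m.sum())
        for th in np.radians(range(0,65,5)):
            s=pred(c,st,th); q=np.argwhere(s)
            print(int(round(np.degrees(th))),"toprow",q[:,0].min(),"outside",int((m&(s==0)).sum()),"overlap",int((m&(s>0)).sum()),"spout",np.round(trayT(st,th)(np.array([[-50,0,0.]])))[0])
    print(caps())
E
python3 tilt.py
```

```text
0.83 [253. 257. 387. 380.] 10765
0 toprow 270 outside 1545 overlap 9220 spout [ 639. -250.  135.]
5 toprow 264 outside 811 overlap 9954 spout [ 635. -250.  127.]
10 toprow 258 outside 86 overlap 10679 spout [ 630. -249.  120.]
15 toprow 253 outside 56 overlap 10709 spout [ 625. -249.  112.]
20 toprow 247 outside 126 overlap 10639 spout [ 619. -248.  105.]
25 toprow 242 outside 188 overlap 10577 spout [ 612. -247.   99.]
30 toprow 237 outside 314 overlap 10451 spout [ 605. -246.   93.]
35 toprow 233 outside 348 overlap 10417 spout [ 597. -245.   88.]
40 toprow 229 outside 411 overlap 10354 spout [ 589. -245.   84.]
45 toprow 225 outside 498 overlap 10267 spout [ 581. -244.   81.]
50 toprow 222 outside 605 overlap 10160 spout [ 572. -243.   78.]
55 toprow 219 outside 704 overlap 10061 spout [ 563. -242.   76.]
60 toprow 217 outside 814 overlap 9951 spout [ 554. -241.   74.]
[(0.96, array([273., 359., 317., 380.])), (0.76, array([325., 357., 362., 377.]))]
```

The tilt is about 11° and both visible caps are still in the tray. I'll lower the spout into the bin and use the bin's rear wall as a stop to pivot the tray further.

Call:
carry_out([
  {"dp": [0, 0, 6], "roll": 0, "gripper": -1},
  {"dp": [0, 0, 15], "roll": 0, "gripper": -1},
  {"dp": [0, 0, 26], "roll": 0, "gripper": -1},
  {"dp": [0, 0, 37], "roll": 0, "gripper": -1},
  {"dp": [-3, 0, 48], "roll": 0, "gripper": -1},
  {"dp": [-7, 0, 58], "roll": 0, "gripper": -1},
  {"dp": [-12, 0, 66], "roll": 0, "gripper": -1},
  {"dp": [-16, 0, 71], "roll": 0, "gripper": -1},
  {"dp": [-19, 0, 73], "roll": 0, "gripper": -1},
  {"dp": [-20, 0, 73], "roll": 0, "gripper": -1},
  {"dp": [-20, 0, 73], "roll": 0, "gripper": -1},
], newtons=10)

```text
clock: 8.67
eef_pos: [564.3, -241.7, 86.7]
eef_rot: [-3.141, 0.0, 3.028]
wrist_force: [-0.1, 0.6, -1.0]
finger_gap: 40.1
finger_force: 10.0
```

Call:
carry_out([
  {"dp": [-5, 0, 0], "roll": 0, "gripper": -1},
  {"dp": [-10, 0, 0], "roll": 0, "gripper": -1},
  {"dp": [-15, 0, -4], "roll": 0, "gripper": -1},
  {"dp": [-20, 0, -9], "roll": 0, "gripper": -1},
  {"dp": [-25, 0, -14], "roll": 0, "gripper": -1},
  {"dp": [-30, 0, -18], "roll": 0, "gripper": -1},
  {"dp": [-30, 0, -18], "roll": 0, "gripper": -1},
], newtons=3)

```text
clock: 9.25
eef_pos: [595.0, -245.2, 105.7]
eef_rot: [-3.141, 0.002, 3.028]
wrist_force: [-0.8, 0.2, -1.3]
finger_gap: 40.0
finger_force: 3.0
```

```bash
python3 tilt.py
```

```text
0.76 [255. 222. 390. 369.] 14152
0 toprow 270 outside 6166 overlap 7986 spout [ 690. -256.   82.]
5 toprow 264 outside 5423 overlap 8729 spout [ 686. -256.   74.]
10 toprow 258 outside 4669 overlap 9483 spout [ 681. -255.   66.]
15 toprow 253 outside 4032 overlap 10120 spout [ 676. -254.   58.]
20 toprow 247 outside 3256 overlap 10896 spout [ 670. -254.   52.]
25 toprow 242 outside 2620 overlap 11532 spout [ 663. -253.   45.]
30 toprow 237 outside 1994 overlap 12158 spout [ 656. -252.   40.]
35 toprow 233 outside 1538 overlap 12614 spout [ 648. -251.   35.]
40 toprow 229 outside 1095 overlap 13057 spout [ 640. -250.   30.]
45 toprow 225 outside 669 overlap 13483 spout [ 632. -249.   27.]
50 toprow 222 outside 479 overlap 13673 spout [ 623. -248.   24.]
55 toprow 219 outside 574 overlap 13578 spout [ 614. -247.   22.]
60 toprow 217 outside 710 overlap 13442 spout [ 605. -246.   20.]
[(0.48, array([240., 131., 405., 359.]))]
```

The tilt is now about 50°. I'll raise the spout and check for the caps.

Call:
carry_out([
  {"dp": [0, 0, -4], "roll": 0, "gripper": -1},
  {"dp": [0, 0, -10], "roll": 0, "gripper": -1},
  {"dp": [0, 0, -18], "roll": 0, "gripper": -1},
  {"dp": [0, 0, -26], "roll": 0, "gripper": -1},
  {"dp": [0, 0, -34], "roll": 0, "gripper": -1},
  {"dp": [0, 0, -40], "roll": 0, "gripper": -1},
  {"dp": [0, 0, -40], "roll": 0, "gripper": -1},
], newtons=12)

```text
clock: 9.98
eef_pos: [594.2, -245.3, 146.4]
eef_rot: [-3.141, 0.002, 3.028]
wrist_force: [-0.1, 0.9, -1.3]
finger_gap: 39.8
finger_force: 12.0
```

```bash
python3 tilt.py | egrep -v "^[1-3]|^[05] "
python3 - <<'E'
from h import *
s=viewer.camera("side"); b=viewer.camera("wrist")
from tilt import caps
print("side",caps("side"))
cv2.imwrite("pics/w4.png",np.hstack([cv2.resize(s[170:330,290:430],(400,457),interpolation=2),cv2.resize(b[100:,150:450],(361,457))])[:,:,::-1])
E
```

```text
0.73 [253. 219. 388. 367.] 14191
40 toprow 229 outside 1126 overlap 13065 spout [ 639. -250.   71.]
45 toprow 225 outside 697 overlap 13494 spout [ 631. -250.   68.]
50 toprow 222 outside 479 overlap 13712 spout [ 623. -249.   65.]
55 toprow 219 outside 572 overlap 13619 spout [ 614. -248.   63.]
60 toprow 217 outside 717 overlap 13474 spout [ 605. -247.   61.]
0.48 [ 55.   0. 154.  38.] 2548
40 toprow 229 outside 2548 overlap 0 spout [ 639. -250.   71.]
45 toprow 225 outside 2548 overlap 0 spout [ 631. -250.   68.]
50 toprow 222 outside 2548 overlap 0 spout [ 623. -249.   65.]
55 toprow 219 outside 2548 overlap 0 spout [ 614. -248.   63.]
60 toprow 217 outside 2548 overlap 0 spout [ 605. -247.   61.]
[]
side [(0.47, array([387., 262., 395., 269.]))]
```

View pics/w4.png

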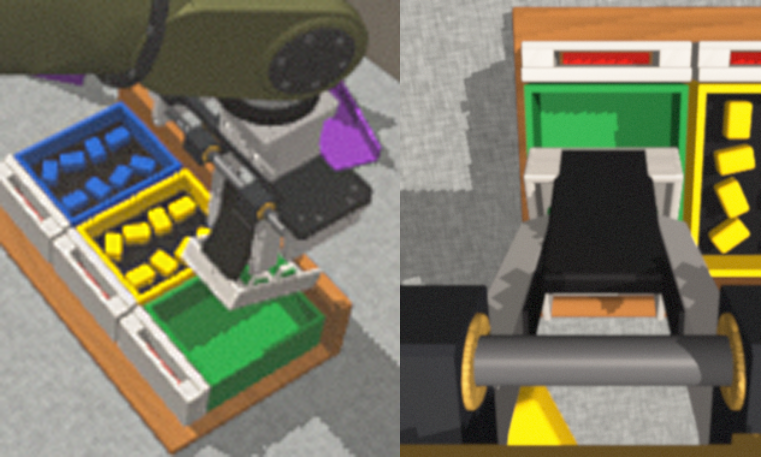

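Run:
```python
from tilt import *
st=read_state(); c=cam("side")
print(unproj(c,(391,265),20),unproj(c,(391,265),72))
f=trayT(st,np.radians(51))
print(proj(c,f(np.array([[-50,-32,0],[-50,32,0],[-50,32,20],[-50,-32,20],[50,-32,0],[50,32,0],[-40,0,10],[-20,0,10]],float))).round())
F=[]
for i in range(8):
    viewer.camera("side"); F.append(read_state()["wrist_force"][2])
print(np.mean(F),np.std(F))
for d in models.cut_out("side","cap_0"): print(d["p"],d["box"],d["region"].sum())
```

```text
[[ 684.2378878  -228.56214812   20.        ]] [[ 652.11726322 -251.19043847   72.        ]]
[[372. 265.]
 [389. 283.]
 [394. 277.]
 [377. 259.]
 [353. 257.]
 [370. 276.]
 [381. 270.]
 [378. 269.]]
-1.6325146239882347 0.40192953268293546
0.43 [376.6, 263.2, 381.3, 270.2] 20
0.38 [385.6, 263.5, 392.4, 265.1] 25
```

```bash
cat > fit2.py <<'E'
from tilt import *
st=read_state()
Rz=R.from_euler("z",3.028).as_matrix()
def pose(q):  # th, a (along x), b (z) pivot coords in tray
    M=Rz@R.from_euler("y",-q[0]).as_matrix(); g=st["eef_pos"]+[0,0,19]
    return lambda P:(P-[q[1],0,q[2]])@M.T+g
def render(c,q):
    f=pose(q); m=np.zeros((480,640),np.uint8)
    for b in TRAY: cv2.fillConvexPoly(m,np.round(cv2.convexHull(proj(c,f(b)).astype(np.float32))*16).astype(np.int32),255,cv2.LINE_AA,4)
    return m/255.
V=[]
for cn in ("wrist","side"):
    viewer.camera(cn); c=cam(cn,st); ds=models.cut_out(cn,"tray"); e=proj(c,st["eef_pos"]+[0,0,19])[0]
    d=min(ds,key=lambda d:np.hypot(*(np.array([(d["box"][0]+d["box"][2])/2,(d["box"][1]+d["box"][3])/2])-e)))
    print(cn,round(d["p"],2),np.round(d["box"]),d["region"].sum()); V.append((c,d["region"].astype(float)))
# calibration shift of the side view seen earlier (~7 mm in y) is left free
def cost(q):
    t=0
    for k,(c,m) in enumerate(V):
        c=list(c)
        if k==1: c[3]+=q[3]; c[4]+=q[4]
        s=render(c,q); t+=((m*(1-s)).sum()*1.5+(s*(1-m)).sum()*.5)/m.sum()
    return t+.01*(q[3]**2+q[4]**2)/9+((q[1]-45.5)/10)**2*.05
best=[]
for th in np.radians([5,15,25,35,45,55]):
    x0=np.array([th,45.5,43,0,0])
    r=minimize(cost,x0,method="Nelder-Mead",options=dict(initial_simplex=np.vstack([x0]+[x0+v for v in np.diag([.15,3,6,2,2])]),maxiter=300))
    print(np.degrees(r.x[0]).round(1),r.x[1:].round(1),round(r.fun,3))
E
python3 fit2.py
```

```text
wrist 0.79 [255. 221. 386. 370.] 14084
side 0.9 [356. 241. 402. 275.] 700
27.9 [44.4 54.8 -1.8 -3.6] 0.375
27.3 [44.5 55.3 -1.5 -3.2] 0.373
28.4 [45.4 55.3 -2.  -3.4] 0.377
28.4 [46.  56.2 -1.4 -3.9] 0.376
27.8 [44.7 55.6 -1.9 -3.6] 0.375
30.6 [43.9 52.2 -3.1 -3.3] 0.387
```

The joint fit gives a tilt of about 28°, with the tray slipped roughly 12 mm down in the grip. The caps are still at the nose. I'll push against the rear wall again with a firmer grip.

Call:
carry_out([
  {"dp": [2, 0, 4], "roll": 0, "gripper": -1},
  {"dp": [4, 0, 10], "roll": 0, "gripper": -1},
  {"dp": [6, 0, 17], "roll": 0, "gripper": -1},
  {"dp": [6, 0, 23], "roll": 0, "gripper": -1},
  {"dp": [6, 0, 26], "roll": 0, "gripper": -1},
  {"dp": [6, 0, 27], "roll": 0, "gripper": -1},
  {"dp": [6, 0, 27], "roll": 0, "gripper": -1},
], newtons=10)

```text
clock: 11.52
eef_pos: [587.7, -244.3, 117.1]
eef_rot: [3.141, -0.0, 3.028]
wrist_force: [0.5, 0.8, -1.7]
finger_gap: 40.2
finger_force: 10.0
```

Call:
carry_out([
  {"dp": [-5, 0, 0], "roll": 0, "gripper": -1},
  {"dp": [-10, 0, 0], "roll": 0, "gripper": -1},
  {"dp": [-15, 0, -3], "roll": 0, "gripper": -1},
  {"dp": [-20, 0, -5], "roll": 0, "gripper": -1},
  {"dp": [-25, 0, -8], "roll": 0, "gripper": -1},
  {"dp": [-30, 0, -10], "roll": 0, "gripper": -1},
  {"dp": [-35, 0, -12], "roll": 0, "gripper": -1},
  {"dp": [-40, 0, -13], "roll": 0, "gripper": -1},
  {"dp": [-45, 0, -14], "roll": 0, "gripper": -1},
  {"dp": [-50, 0, -15], "roll": 0, "gripper": -1},
  {"dp": [-50, 0, -15], "roll": 0, "gripper": -1},
], newtons=6)

```text
clock: 12.43
eef_pos: [638.7, -250.3, 133.6]
eef_rot: [-3.141, 0.002, 3.028]
wrist_force: [-2.7, 0.5, 7.0]
finger_gap: 39.6
finger_force: 6.0
```

```bash
python3 fit2.py
```

```text
wrist 0.66 [243. 181. 397. 340.] 19253
side 0.89 [362. 232. 402. 275.] 808
49.3 [34.4 57.4 -2.1 -2.8] 0.28
48.7 [33.6 57.6 -2.2 -3.1] 0.283
49.2 [38.6 58.8 -2.4 -3.7] 0.292
48.2 [39.7 59.  -3.3 -3.6] 0.306
49.5 [35.7 57.7 -2.1 -3. ] 0.281
49.1 [34.4 57.4 -1.9 -2.8] 0.28
```

The tilt is now 49°. I'll retreat from the wall so the caps can drop.

Call:
carry_out([
  {"dp": [4, 0, -3], "roll": 0, "gripper": -1},
  {"dp": [10, 0, -8], "roll": 0, "gripper": -1},
  {"dp": [18, 0, -14], "roll": 0, "gripper": -1},
  {"dp": [26, 0, -20], "roll": 0, "gripper": -1},
  {"dp": [34, 0, -25], "roll": 0, "gripper": -1},
  {"dp": [40, 0, -25], "roll": 0, "gripper": -1},
  {"dp": [44, 0, -25], "roll": 0, "gripper": -1},
  {"dp": [45, 0, -25], "roll": 0, "gripper": -1},
  {"dp": [45, 0, -25], "roll": 0, "gripper": -1},
], newtons=20)

```text
clock: 13.38
eef_pos: [592.4, -244.9, 157.3]
eef_rot: [3.142, -0.0, 3.028]
wrist_force: [0.5, 0.5, -1.6]
finger_gap: 39.5
finger_force: 20.0
```

```bash
python3 fit2.py|tail -2
python3 - <<'E'
from h import *
F=[]
for i in range(6):
    viewer.camera("side"); F.append(read_state()["wrist_force"][2])
print(np.mean(F))
c=cam("side")
for d in models.cut_out("side","cap_0"): b=d["box"]; print(round(d["p"],2),np.round(b),unproj(c,((b[0]+b[2])/2,(b[1]+b[3])/2),20))
viewer.camera("wrist"); print([(round(d["p"],2),np.round(d["box"])) for d in models.cut_out("wrist","cap_0")])
E
```

```text
46.8 [40.1 58.5 -2.9 -3.5] 0.286
47.0 [33.7 57.3 -1.7 -2.8] 0.263
-1.2519841989892446
0.38 [385. 280. 390. 286.] [[ 639.06796938 -260.91697661   20.        ]]
0.37 [379. 279. 385. 294.] [[ 620.39356445 -259.49459705   20.        ]]
[]
```

Call:
carry_out([
  {"dp": [0, 0, -10], "roll": 0, "gripper": -1},
  {"dp": [0, 0, -25], "roll": 0, "gripper": -1},
  {"dp": [0, 0, -45], "roll": 0, "gripper": -1},
  {"dp": [20, 0, -60], "roll": 0, "gripper": -1},
  {"dp": [50, 5, -70], "roll": 0, "gripper": -1},
  {"dp": [85, 10, -70], "roll": 0, "gripper": -1},
  {"dp": [120, 15, -70], "roll": 0, "gripper": -1},
  {"dp": [155, 20, -70], "roll": 0, "gripper": -1},
  {"dp": [180, 25, -70], "roll": 0, "gripper": -1},
  {"dp": [190, 27, -70], "roll": 0, "gripper": -1},
  {"dp": [190, 27, -70], "roll": 0, "gripper": -1},
])

```text
clock: 14.95
eef_pos: [405.8, -196.3, 228.9]
eef_rot: [-3.141, 0.002, 3.028]
wrist_force: [-0.6, 0.2, -0.8]
finger_gap: 39.8
finger_force: 20.0
```

```bash
python3 fit2.py|tail -2
python3 - <<'E'
from h import *
ims=[]
for cn,(x,y) in (("side",(330,240)),("top",(355,170)),("wrist",(0,0))):
    im=viewer.camera(cn); c=cam(cn)
    for d in models.cut_out(cn,"cap_0"):
        b=d["box"]; w=unproj(c,((b[0]+b[2])/2,(b[1]+b[3])/2),20)[0]-[535,-238.7,0]
        print(cn,round(d["p"],2),np.round(b),"bay",np.round([w[0]*.994-w[1]*.11,w[0]*.11+w[1]*.994]))
    if cn!="wrist": ims.append(cv2.resize(im[y:y+90,x:x+85],(340,360),interpolation=2))
cv2.imwrite("pics/bin.png",np.hstack(ims)[:,:,::-1])
E
```

```text
49.4 [34.3 57.8 -0.5 -3.6] 0.318
50.1 [38.  59.5 -0.6 -4.4] 0.34
side 0.54 [376. 270. 381. 278.] bay [104.  22.]
top 0.6 [397. 202. 408. 208.] bay [103. -17.]
top 0.52 [386. 208. 394. 211.] bay [92.  7.]
top 0.44 [398. 207. 410. 214.] bay [ 91. -21.]
wrist 0.58 [299. 419. 314. 425.] bay [115.  11.]
wrist 0.58 [274. 422. 294. 423.] bay [115. -16.]
```

The detections place the caps in the bin, at bay x about 90–104 and |y| ≤ 22. Next I'll set the tray down nose first and rock it back level.

Call:
carry_out([
  {"dp": [-5, 0, 15], "roll": 0, "gripper": -1},
  {"dp": [-12, 0, 35], "roll": 0, "gripper": -1},
  {"dp": [-20, 0, 60], "roll": 0, "gripper": -1},
  {"dp": [-20, 0, 85], "roll": 0, "gripper": -1},
  {"dp": [-20, 0, 105], "roll": 0, "gripper": -1},
  {"dp": [-20, 0, 120], "roll": 0, "gripper": -1},
  {"dp": [-20, 0, 128], "roll": 0, "gripper": -1},
  {"dp": [-20, 0, 132], "roll": 0, "gripper": -1},
  {"dp": [-20, 0, 136], "roll": 0, "gripper": -1},
  {"dp": [-20, 0, 136], "roll": 0, "gripper": -1},
])

```text
clock: 16.28
eef_pos: [427.0, -199.0, 91.5]
eef_rot: [-3.141, 0.0, 3.028]
wrist_force: [0.0, -0.2, -1.0]
finger_gap: 39.5
finger_force: 20.0
```

Call:
carry_out([
  {"dp": [3, 0, 4], "roll": 0, "gripper": -1},
  {"dp": [8, 0, 9], "roll": 0, "gripper": -1},
  {"dp": [16, 0, 14], "roll": 0, "gripper": -1},
  {"dp": [24, 0, 19], "roll": 0, "gripper": -1},
  {"dp": [32, 0, 24], "roll": 0, "gripper": -1},
  {"dp": [40, 0, 29], "roll": 0, "gripper": -1},
  {"dp": [48, 0, 34], "roll": 0, "gripper": -1},
  {"dp": [48, 0, 34], "roll": 0, "gripper": -1},
], newtons=6)

```text
clock: 16.95
eef_pos: [377.1, -193.1, 56.8]
eef_rot: [3.141, -0.001, 3.028]
wrist_force: [-1.6, 1.0, 2.8]
finger_gap: 39.6
finger_force: 6.0
```

```bash
python3 fit2.py|tail -3
```

```text
37.1 [37.7 57.1 -2.5 -4.8] 0.441
36.9 [36.9 56.6 -2.3 -4.8] 0.441
36.9 [37.  56.6 -2.6 -4.8] 0.44
```

Call:
carry_out([
  {"dp": [6, 0, 4], "roll": 0, "gripper": -1},
  {"dp": [12, 0, 9], "roll": 0, "gripper": -1},
  {"dp": [17, 0, 13], "roll": 0, "gripper": -1},
  {"dp": [22, 0, 17], "roll": 0, "gripper": -1},
  {"dp": [22, 0, 20], "roll": 0, "gripper": -1},
  {"dp": [22, 0, 22], "roll": 0, "gripper": -1},
  {"dp": [22, 0, 22], "roll": 0, "gripper": -1},
], newtons=5)

```text
clock: 17.73
eef_pos: [357.4, -190.9, 35.1]
eef_rot: [3.141, -0.0, 3.028]
wrist_force: [-0.5, 0.2, -0.1]
finger_gap: 38.6
finger_force: 5.0
```

```bash
python3 fit2.py|tail -3
```

```text
40.2 [46.1 42.3 -0.6 -2.2] 1.1
42.0 [48.4 42.9 -0.7 -2.2] 1.111
44.5 [50.9 43.3 -0.8 -2.1] 1.141
```

```bash
python3 fit2.py|head -3
python3 - <<'E'
from h import *
for cn in ("side","wrist"):
    viewer.camera(cn); c=cam(cn)
    for d in models.cut_out(cn,"tray"):
        b=d["box"]; print(cn,round(d["p"],2),np.round(b),d["region"].sum(),unproj(c,((b[0]+b[2])/2,(b[1]+b[3])/2),10)[0].round())
E
```

```text
wrist 0.79 [249. 230. 392. 378.] 16830
side 0.61 [260. 317. 313. 344.] 484
34.7 [40.3 40.1 -1.9 -1.8] 0.962
side 0.83 [262. 315. 314. 344.] 548 [ 377. -199.   10.]
side 0.82 [248. 346. 299. 409.] 1696 [ 278. -270.   10.]
side 0.66 [296. 166. 331. 199.] 635 [730. 125.  10.]
side 0.18 [220. 162. 239. 184.] 234 [568. 312.  10.]
wrist 0.96 [  2.  45. 244. 221.] 26899 [ 269. -283.   10.]
wrist 0.83 [250. 231. 392. 380.] 16937 [ 374. -193.   10.]
```

Run:
```python
from h import *
st=read_state()
M=[]
for cn in ("side","wrist"):
    viewer.camera(cn); c=cam(cn,st)
    d=[d for d in models.cut_out(cn,"tray") if d["box"][1]>220 and d["box"][0]>249][0]; m=d["region"].astype(float); M.append((c,m))
for th in range(0,60,10):
  for zo in (0,):
    # rest on table: lowest point z=0, free x,y
    Rm=R.from_euler("z",3.028).as_matrix()@R.from_euler("y",-np.radians(th)).as_matrix()
    A=np.vstack(TRAY)@Rm.T; zl=-A[:,2].min()
    out=[]
    def cost(q):
        t=0
        for c,m in M:
            s=np.zeros((480,640),np.uint8)
            for b in TRAY: cv2.fillConvexPoly(s,np.round(cv2.convexHull(proj(c,b@Rm.T+[q[0],q[1],zl+q[2]]).astype(np.float32))*16).astype(np.int32),255,cv2.LINE_AA,4)
            s=s/255.; t+=((m*(1-s)).sum()*1.5+(s*(1-m)).sum()*.5)/m.sum()
        return t
    x0=np.array([st["eef_pos"][0]+40,-195,0.])
    r=minimize(cost,x0,method="Nelder-Mead",options=dict(initial_simplex=np.vstack([x0,x0+[15,0,0],x0+[0,10,0],x0+[0,0,8]])))
    print(th,r.x.round(1),round(r.fun,3))
```

```text
Traceback (most recent call last):
IndexError: list index out of range
```

```bash
cat > free.py <<'E'
from h import *
st=read_state()
M=[]
for cn in ("side","wrist"):
    viewer.camera(cn); c=cam(cn,st); e=proj(c,st["eef_pos"])[0]
    d=min(models.cut_out(cn,"tray"),key=lambda d:np.hypot((d["box"][0]+d["box"][2])/2-e[0],(d["box"][1]+d["box"][3])/2-e[1])); print(cn,round(d["p"],2),np.round(d["box"]))
    M.append((c,d["region"].astype(float)))
for th in range(-10,61,10):
    Rm=R.from_euler("z",3.028).as_matrix()@R.from_euler("y",-np.radians(th)).as_matrix()
    A=np.vstack(TRAY)@Rm.T; zl=-A[:,2].min()
    def cost(q):
        t=0
        for c,m in M:
            s=np.zeros((480,640),np.uint8)
            for b in TRAY: cv2.fillConvexPoly(s,np.round(cv2.convexHull(proj(c,b@Rm.T+[q[0],q[1],zl+q[2]]).astype(np.float32))*16).astype(np.int32),255,cv2.LINE_AA,4)
            s=s/255.; t+=((m*(1-s)).sum()*1.5+(s*(1-m)).sum()*.5)/m.sum()
        return t
    x0=np.array([st["eef_pos"][0]+40,-195,0.])
    r=minimize(cost,x0,method="Nelder-Mead",options=dict(initial_simplex=np.vstack([x0,x0+[15,0,0],x0+[0,10,0],x0+[0,0,8]])))
    print(th,r.x.round(1),round(r.fun,3))
E
python3 free.py
```

```text
side 0.55 [260. 316. 313. 345.]
wrist 0.92 [250. 228. 390. 378.]
-10 [ 383.1 -192.6   -6. ] 1.337
0 [ 378.2 -192.9    3.6] 1.206
10 [ 376.  -194.     3.7] 1.12
20 [ 369.9 -194.2    7.4] 1.117
30 [ 368.5 -192.7  -18.1] 1.084
40 [ 363.5 -192.8  -32.6] 1.103
50 [ 356.5 -192.2  -41.1] 1.151
60 [ 348.5 -191.5  -47.8] 1.189
```

Run:
```python
from h import *
s=viewer.camera("side"); w=viewer.camera("wrist"); t=viewer.camera("top")
A=np.hstack([cv2.resize(s[270:370,230:350],(400,333),interpolation=2),cv2.resize(w[170:450,150:486],(400,333))])
B=np.hstack([cv2.resize(t[180:260,360:430],(232,265),interpolation=2),cv2.resize(t[270:380,310:410],(241,265),interpolation=2),cv2.resize(s[240:320,330:410],(265,265),interpolation=2)])
B=cv2.copyMakeBorder(B,0,0,0,800-B.shape[1],0)
cv2.imwrite("pics/last.png",np.vstack([A,B])[:,:,::-1])
```

```text
(no output)
```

View pics/last.png

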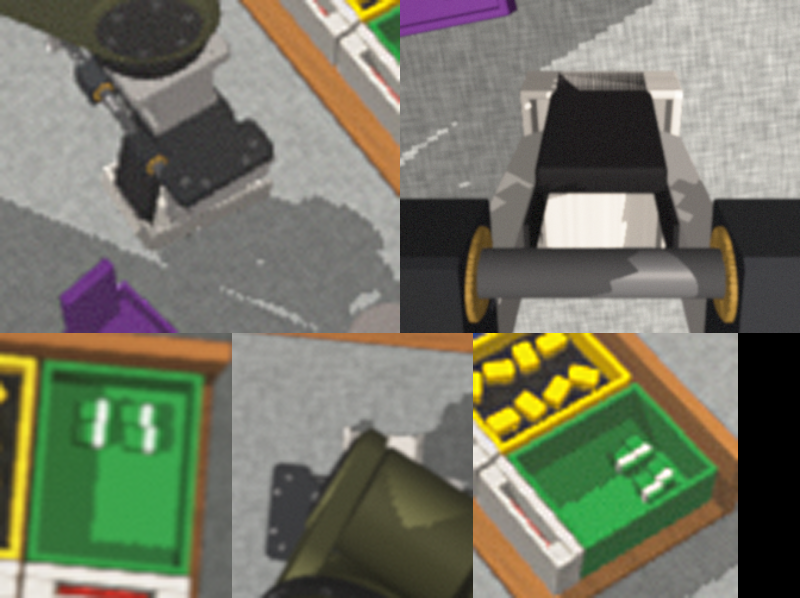

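The last view shows all four caps in the bin, the tray empty, and the tray nose-down by a moderate angle with its spout on the bench. I'll lower a little more and let go.

Call:
carry_out([
  {"dp": [2, 0, 3], "roll": 0, "gripper": -1},
  {"dp": [4, 0, 6], "roll": 0, "gripper": -1},
  {"dp": [6, 0, 9], "roll": 0, "gripper": -1},
  {"dp": [6, 0, 10], "roll": 0, "gripper": -1},
], newtons=4)

```text
clock: 19.22
eef_pos: [350.7, -190.0, 24.8]
eef_rot: [3.141, -0.001, 3.028]
wrist_force: [-0.7, -1.0, -0.2]
finger_gap: 38.4
finger_force: 4.0
```

Call:
carry_out([
  {"dp": [0, 0, 0], "roll": 0, "gripper": -0.1},
  {"dp": [0, 0, 0], "roll": 0, "gripper": -0.1},
  {"dp": [0, 0, 0], "roll": 0, "gripper": 0.2},
  {"dp": [0, 0, 0], "roll": 0, "gripper": 0.4},
  {"dp": [0, 0, 0], "roll": 0, "gripper": 0.6},
  {"dp": [0, 0, 0], "roll": 0, "gripper": 0.9},
  {"dp": [0, 0, 0], "roll": 0, "gripper": 0.9},
  {"dp": [0, 0, 0], "roll": 0, "gripper": 0.9},
  {"dp": [0, 0, 0], "roll": 0, "gripper": 0.9},
  {"dp": [0, 0, 0], "roll": 0, "gripper": 0.9},
])

```text
clock: 20.05
eef_pos: [351.4, -190.3, 25.5]
eef_rot: [-3.142, 0.0, 3.028]
wrist_force: [-1.1, -0.2, -0.3]
finger_gap: 88.4
finger_force: 0.0
```

Call:
carry_out([
  {"dp": [0, 0, -20], "roll": 0, "gripper": 0.9},
  {"dp": [0, 0, -50], "roll": 0, "gripper": 0.9},
  {"dp": [0, 0, -90], "roll": 0, "gripper": 0.9},
  {"dp": [0, 0, -130], "roll": 0, "gripper": 0.9},
  {"dp": [0, 0, -170], "roll": 0, "gripper": 0.9},
  {"dp": [0, 0, -200], "roll": 0, "gripper": 0.9},
  {"dp": [0, 0, -200], "roll": 0, "gripper": 0.9},
])

```text
clock: 20.63
eef_pos: [352.9, -191.3, 231.1]
eef_rot: [-3.137, 0.008, 3.028]
wrist_force: [0.2, 0.3, 0.3]
finger_gap: 89.3
finger_force: 0.0
```

```bash
python3 free.py
```

```text
side 0.73 [261. 306. 313. 346.]
wrist 0.73 [286. 191. 356. 289.]
-10 [ 378.7 -196.3    1.6] 0.196
0 [ 378.5 -196.6   11.6] 0.161
10 [ 375.9 -195.7    6.7] 0.228
20 [ 374.5 -196.9    5.1] 0.375
30 [ 370.4 -196.    -3.9] 0.676
40 [ 362.4 -197.3    5.1] 0.97
50 [ 360.1 -196.   -38.5] 1.014
60 [ 349.3 -198.2  -12.4] 1.163
```

The tray now lies flat and released at about (378, -196). I'll move to the stand.

Call:
carry_out([
  {"dp": [-125, 463, 0], "roll": 72, "gripper": 0.9},
  {"dp": [-125, 463, 0], "roll": 72, "gripper": 0.9},
  {"dp": [-125, 463, 0], "roll": 72, "gripper": 0.9},
  {"dp": [-125, 463, 0], "roll": 72, "gripper": 0.9},
  {"dp": [-125, 463, 0], "roll": 72, "gripper": 0.9},
  {"dp": [-125, 463, 0], "roll": 72, "gripper": 0.9},
  {"dp": [-125, 463, 0], "roll": 72, "gripper": 0.9},
  {"dp": [-125, 463, 0], "roll": 72, "gripper": 0.9},
  {"dp": [-125, 463, 0], "roll": 72, "gripper": 0.9},
  {"dp": [-125, 463, 0], "roll": 72, "gripper": 0.9},
  {"dp": [-125, 463, 0], "roll": 72, "gripper": 0.9},
  {"dp": [-125, 463, 0], "roll": 72, "gripper": 0.9},
])

```text
clock: 21.83
eef_pos: [510.1, 211.0, 223.5]
eef_rot: [-3.139, 0.0, 1.765]
wrist_force: [0.8, -0.1, -0.3]
finger_gap: 89.5
finger_force: 0.0
```

```bash
cat > hold.py <<'E'
from h import *
viewer.camera("side"); st=read_state(); viewer.camera("wrist"); c=cam("wrist",st); print(np.round(st["eef_pos"],1),np.round(st["eef_rot"],3),np.round(st["joints"],2))
for l in ("holder_green","holder_yellow","stand"):
    for d in models.cut_out("wrist",l)[:2]:
        m=d["region"].astype(float)
        B,p0,z=([HOLD[1]],(550 if "green" in l else 475,261 if "green" in l else 245,.19),6) if l!="stand" else (STAND+[b+[x,0,6] for x in(-75,0,75) for b in HOLD],(475,247,.2),0)
        p,i=fit([(c,m)],B,p0,z); print(l,round(d["p"],2),np.round(d["box"]),np.round(p,3),round(i,3))
E
python3 hold.py
python3 - <<'E'
import sys; sys.path.insert(0,".")
from h import *
viewer.camera("top"); c=cam("top")
for d in models.cut_out("top","cap_0"):
    b=d["box"]; w=unproj(c,((b[0]+b[2])/2,(b[1]+b[3])/2),20)[0]-[535,-238.7,0]
    print(round(d["p"],2),"bay",np.round([w[0]*.994-w[1]*.11,w[0]*.11+w[1]*.994]))
d=models.cut_out("top","tray")[0]; print(fit([(c,d["region"].astype(float))],TRAY,(378,-194,3.03)),d["p"])
E
```

```text
[511.3 216.2 222.6] [-3.138e+00 -1.000e-03  1.759e+00] [0.33 0.3  1.48 0.   1.36 0.14]
holder_green 0.67 [360. 151. 383. 218.] [5.49895e+02 2.62447e+02 2.09000e-01] 0.885
holder_green 0.41 [271. 150. 295. 216.] [5.50e+02 2.61e+02 1.90e-01] 0.0
holder_yellow 0.88 [273. 151. 295. 219.] [4.76414e+02 2.47515e+02 1.94000e-01] 0.932
stand 0.95 [174. 130. 412. 223.] [4.75735e+02 2.47124e+02 2.03000e-01] 0.69
stand 0.3 [200. 317. 233. 373.] [4.75e+02 2.47e+02 2.00e-01] 0.0
0.38 bay [ 90. -19.]
(array([ 378.  , -194.  ,    3.03]), np.float64(0.0)) 0.95
```

The green holder is at about (549.8, 262.4, 0.205), which agrees with the stand fit. I'll approach above it.

Call:
carry_out([
  {"dp": [38, 43, 0], "roll": -0.9, "gripper": 0.28},
  {"dp": [38, 43, 0], "roll": -0.9, "gripper": 0.28},
  {"dp": [38, 43, 40], "roll": -0.9, "gripper": 0.28},
  {"dp": [38, 43, 75], "roll": -0.9, "gripper": 0.28},
  {"dp": [38, 43, 105], "roll": -0.9, "gripper": 0.28},
  {"dp": [38, 43, 110], "roll": -0.9, "gripper": 0.28},
  {"dp": [38, 43, 110], "roll": -0.9, "gripper": 0.28},
  {"dp": [38, 43, 110], "roll": -0.9, "gripper": 0.28},
])

```text
clock: 22.9
eef_pos: [545.6, 254.9, 117.5]
eef_rot: [3.14, -0.0, 1.787]
wrist_force: [0.7, -0.1, 1.1]
finger_gap: 60.5
finger_force: 0.0
```

```bash
python3 hold.py
```

```text
[545.9 255.1 118.1] [ 3.138e+00 -1.000e-03  1.787e+00] [ 0.38  0.49  1.46 -0.    1.18  0.16]
holder_green 0.8 [311. 194. 335. 303.] [5.49462e+02 2.62359e+02 2.00000e-01] 0.927
holder_yellow 0.78 [182. 196. 228. 298.] [4.76631e+02 2.47391e+02 1.85000e-01] 0.949
stand 0.65 [ 68. 168. 382. 291.] [4.90364e+02 2.50374e+02 2.02000e-01] 0.616
```

Call:
carry_out([
  {"dp": [6.4, 1.5, 20], "roll": 0.9, "gripper": 0.28},
  {"dp": [6.4, 1.5, 45], "roll": 0.9, "gripper": 0.28},
  {"dp": [6.4, 1.5, 68], "roll": 0.9, "gripper": 0.28},
  {"dp": [6.4, 1.5, 78], "roll": 0.9, "gripper": 0.28},
  {"dp": [6.4, 1.5, 78], "roll": 0.9, "gripper": 0.28},
  {"dp": [6.4, 1.5, 78], "roll": 0.9, "gripper": 0.28},
  {"dp": [6.4, 1.5, 78], "roll": 0.9, "gripper": -1},
  {"dp": [6.4, 1.5, 78], "roll": 0.9, "gripper": -1},
  {"dp": [6.4, 1.5, 78], "roll": 0.9, "gripper": -1},
  {"dp": [6.4, 1.5, 78], "roll": 0.9, "gripper": -1},
  {"dp": [6.4, 1.5, 78], "roll": 0.9, "gripper": -1},
  {"dp": [6.4, 1.5, 78], "roll": 0.9, "gripper": -1},
], newtons=15)

```text
clock: 24.15
eef_pos: [545.0, 261.7, 37.7]
eef_rot: [3.141, -0.0, 1.771]
wrist_force: [0.1, 0.3, 0.7]
finger_gap: 23.6
finger_force: 0.0
```

Call:
carry_out([
  {"dp": [0, 0, 0], "roll": 0, "gripper": -1},
  {"dp": [0, 0, 0], "roll": 0, "gripper": -1},
  {"dp": [0, 0, 0], "roll": 0, "gripper": -1},
  {"dp": [0, 0, 0], "roll": 0, "gripper": -1},
  {"dp": [0, 0, 0], "roll": 0, "gripper": -1},
  {"dp": [0, 0, 0], "roll": 0, "gripper": -1},
], newtons=40)

```text
clock: 24.65
eef_pos: [545.6, 261.8, 37.8]
eef_rot: [3.14, -0.0, 1.771]
wrist_force: [5.2, 1.1, -0.8]
finger_gap: 11.6
finger_force: 40.0
```

Call:
carry_out([
  {"dp": [0, 0, -5], "roll": 0, "gripper": -1},
  {"dp": [0, 0, -15], "roll": 0, "gripper": -1},
  {"dp": [0, 0, -30], "roll": 0, "gripper": -1},
  {"dp": [0, 0, -50], "roll": 0, "gripper": -1},
  {"dp": [0, 0, -75], "roll": 0, "gripper": -1},
  {"dp": [0, 0, -100], "roll": 0, "gripper": -1},
  {"dp": [0, 0, -125], "roll": 0, "gripper": -1},
  {"dp": [0, 0, -140], "roll": 0, "gripper": -1},
  {"dp": [0, 0, -140], "roll": 0, "gripper": -1},
  {"dp": [0, 0, -140], "roll": 0, "gripper": -1},
])

```text
clock: 25.48
eef_pos: [544.8, 261.7, 177.3]
eef_rot: [3.141, -0.0, 1.771]
wrist_force: [-0.2, 0.4, -0.5]
finger_gap: 11.7
finger_force: 40.0
```

```bash
cat > inhand.py <<'E'
from h import *
st=read_state(); viewer.camera("wrist"); c=cam("wrist",st); print(np.round(st["eef_pos"],2),np.round(st["eef_rot"],4),st["finger_gap"],st["wrist_force"])
y=st["eef_rot"][2]-np.pi/2
for d in models.cut_out("wrist","holder_green")[:1]:
    p,i=fit([(c,d["region"].astype(float))],[HOLD[1]],(st["eef_pos"][0]+3.5,st["eef_pos"][1],y),st["eef_pos"][2]-31.8)
    w=p[:2]-st["eef_pos"][:2]; print(round(d["p"],2),np.round(d["box"]),p.round(3),"rel yaw",round(p[2]-y,3),"along,across",np.round([w[0]*np.cos(y)+w[1]*np.sin(y),-w[0]*np.sin(y)+w[1]*np.cos(y)],2),round(i,3))
E
python3 inhand.py
```

```text
[544.84 261.67 177.34] [ 3.1412e+00 -1.0000e-04  1.7714e+00] 11.736004357987326 [-0.17614592  0.39347669 -0.45453911]
0.7 [300. 227. 335. 383.] [5.46924e+02 2.66529e+02 2.08000e-01] rel yaw 0.007 along,across [3.01 4.35] 0.88
```

```bash
cat >> inhand.py <<'E'
m=d["region"]; y0=st["eef_rot"][2]-np.pi/2
from scipy.spatial.transform import Rotation as R
for a in (-2,0,2,4):
    o=place(np.array([[3.5,a,0.]]),(st["eef_pos"][0],st["eef_pos"][1],y0))[0]
    s=sil(c,[HOLD[1]],(o[0],o[1],y0),st["eef_pos"][2]-31.8)>.5; r=np.argwhere(s); q=np.argwhere(m)
    print(a,"pred rows",r[:,0].min(),r[:,0].max(),"cols",r[:,1].min(),r[:,1].max(),"obs",q[:,0].min(),q[:,0].max(),q[:,1].min(),q[:,1].max(),"out",(m&~s).sum())
E
python3 inhand.py
```

```text
[544.31 261.44 175.84] [-3.1392e+00  4.0000e-04  1.7714e+00] 11.671108032167087 [ 0.25753015  0.44498926 -0.63167385]
0.85 [302. 227. 336. 379.] [5.46488e+02 2.66214e+02 1.99000e-01] rel yaw -0.002 along,across [3.09 4.24] 0.883
-2 pred rows 239 397 cols 303 335 obs 227 378 302 335 out 237
0 pred rows 235 393 cols 303 335 obs 227 378 302 335 out 149
2 pred rows 231 389 cols 303 336 obs 227 378 302 335 out 101
4 pred rows 227 384 cols 303 336 obs 227 378 302 335 out 72
```

```bash
sed -i 's/\[HOLD\[1\]\]/HOLD/g' inhand.py; python3 inhand.py
```

```text
[544.4  261.46 175.93] [-3.1392e+00  4.0000e-04  1.7714e+00] 11.592635799165999 [-0.17864283  0.08140943 -1.48158096]
0.64 [302. 227. 333. 380.] [5.46982e+02 2.64184e+02 2.00000e-01] rel yaw -0.001 along,across [3.07 2.15] 0.854
-2 pred rows 228 397 cols 303 335 obs 227 378 302 334 out 84
0 pred rows 225 393 cols 303 335 obs 227 378 302 334 out 35
2 pred rows 221 389 cols 303 336 obs 227 378 302 334 out 34
4 pred rows 218 384 cols 303 336 obs 227 378 302 334 out 36
```

With the blade included in the model, the holder sits centred in the grip (offset about 0). I'll carry it to a view point near the green bay.

Call:
carry_out([
  {"dp": [-20, -7, 0], "roll": 2, "gripper": -1},
  {"dp": [-60, -21, 0], "roll": 6, "gripper": -1},
  {"dp": [-100, -35, 0], "roll": 10, "gripper": -1},
  {"dp": [-140, -49, 0], "roll": 14, "gripper": -1},
  {"dp": [-180, -64, 0], "roll": 17.8, "gripper": -1},
  {"dp": [-220, -78, 0], "roll": 17.8, "gripper": -1},
  {"dp": [-260, -92, 0], "roll": 17.8, "gripper": -1},
  {"dp": [-300, -106, 0], "roll": 17.8, "gripper": -1},
  {"dp": [-340, -120, 0], "roll": 17.8, "gripper": -1},
  {"dp": [-380, -134, 0], "roll": 17.8, "gripper": -1},
  {"dp": [-410, -145, 0], "roll": 17.8, "gripper": -1},
  {"dp": [-420, -149, 0], "roll": 17.8, "gripper": -1},
])

```text
clock: 26.78
eef_pos: [481.5, -183.8, 177.1]
eef_rot: [-3.141, 0.001, 1.457]
wrist_force: [1.0, 0.4, -0.1]
finger_gap: 11.2
finger_force: 40.0
```

Call:
carry_out([
  {"dp": [-25, 0, 0], "roll": 0, "gripper": -1},
  {"dp": [-55, -1, 0], "roll": 0, "gripper": -1},
  {"dp": [-80, -2, 0], "roll": 0, "gripper": -1},
  {"dp": [-87, -2, 0], "roll": 0, "gripper": -1},
  {"dp": [-87, -2, 0], "roll": 0, "gripper": -1},
  {"dp": [-87, -2, 0], "roll": 0, "gripper": -1},
])

```text
clock: 27.28
eef_pos: [471.1, -265.1, 177.2]
eef_rot: [-3.141, -0.001, 1.461]
wrist_force: [0.1, -0.3, -0.7]
finger_gap: 11.8
finger_force: 40.0
```

```bash
cat > bay.py <<'E'
from h import *
viewer.camera("side"); st=read_state(); im=viewer.camera("wrist"); c=cam("wrist",st); print(np.round(st["eef_pos"],1),np.round(st["eef_rot"],3))
for l in ("bay_green","clip_green"):
    for d in models.cut_out("wrist",l)[:2]:
        m=d["region"]; b=d["box"]; rc=cv2.minAreaRect(np.argwhere(m)[:,::-1].astype(np.float32))
        print(l,round(d["p"],2),np.round(b),m.sum(), unproj(c,((b[0]+b[2])/2,(b[1]+b[3])/2),35)[0].round(1))
        if l=="bay_green":
            p,i=fit([(c,m.astype(float))],BAY,(535,-238.7,-.111),10); print(p.round(3),round(i,3))
# red clip by colour, top at z=35
h=cv2.cvtColor(im,cv2.COLOR_RGB2HSV); r=((h[...,0]<8)|(h[...,0]>172))&(h[...,1]>150)&(h[...,2]>60)
n,lab,stt,ce=cv2.connectedComponentsWithStats(r.astype(np.uint8))
for k in range(1,n):
    if stt[k,4]>60:
        pts=np.argwhere(lab==k)[:,::-1]; W=unproj(c,pts,35)[:,:2]
        e=np.linalg.svd(W-W.mean(0),full_matrices=False)[2][0]; e=e*np.sign(e[1]); nrm=np.array([e[1],-e[0]])
        u=(W-W.mean(0))@e; v=(W-W.mean(0))@nrm
        mid=W.mean(0)+e*(u.min()+u.max())/2+nrm*(v.min()+v.max())/2
        print("red",stt[k],mid.round(2),"len",round(np.ptp(u),1),"wid",round(np.ptp(v),1),"yaw",round(np.arctan2(nrm[1],nrm[0]),3))
E
python3 bay.py
```

```text
[ 471.3 -264.7  177.3] [-3.141 -0.     1.461]
bay_green 0.62 [364. 129. 567. 254.] 20951 [ 595.8 -247.2   35. ]
[ 5.34187e+02 -2.38945e+02 -1.14000e-01] 0.89
clip_green 0.6 [380. 159. 389. 222.] 404 [ 528.9 -239.    35. ]
red [383  20   9  75 495] [ 537.54 -138.41] len 51.7 wid 5.1 yaw -0.113
red [377 157   9  64 383] [ 526.4  -237.56] len 52.0 wid 5.0 yaw -0.113
red [104 453  15  17 193] [ 236.51 -481.56] len 21.4 wid 14.2 yaw -0.333
```

Call:
carry_out([
  {"dp": [-10, 18, 0], "roll": 0.1, "gripper": -1},
  {"dp": [-20, 38, 0], "roll": 0.1, "gripper": -1},
  {"dp": [-29, 54, 0], "roll": 0.1, "gripper": -1},
  {"dp": [-29, 54, 0], "roll": 0.1, "gripper": -1},
  {"dp": [-29, 54, 0], "roll": 0.1, "gripper": -1},
  {"dp": [-29, 54, 0], "roll": 0.1, "gripper": -1},
])

```text
clock: 27.98
eef_pos: [521.2, -299.8, 177.4]
eef_rot: [-3.141, -0.0, 1.46]
wrist_force: [0.8, -0.2, -1.9]
finger_gap: 11.8
finger_force: 40.0
```

```bash
python3 bay.py; python3 inhand.py | head -2
```

```text
[ 521.2 -299.9  177.6] [-3.141 -0.     1.46 ]
bay_green 0.89 [301.  86. 498. 216.] 22064 [ 593.5 -243.6   35. ]
[ 5.33922e+02 -2.38396e+02 -1.14000e-01] 0.864
clip_green 0.95 [312. 123. 321. 188.] 587 [ 526.6 -239.8   35. ]
red [311   0  10  53 486] [ 535.98 -146.21] len 35.1 wid 6.8 yaw -0.121
red [311 119   9  67 593] [ 525.25 -237.58] len 52.0 wid 6.6 yaw -0.113
red [ 47 429  17  18 205] [ 237.79 -482.4 ] len 22.3 wid 15.4 yaw -0.577
red [310 459  14  10 102] [ 492.42 -544.48] len 14.2 wid 12.7 yaw 0.945
[ 521.24 -300.27  177.85] [3.1414e+00 1.0000e-04 1.4592e+00] 11.842275037470325 [-0.45866674  0.23410821 -0.89457332]
0.7 [303. 225. 334. 381.] [ 5.24879e+02 -2.99574e+02 -1.09000e-01] rel yaw 0.002 along,across [3.54 1.09] 0.854
```

The slot centre measures (525.3, -237.5) with yaw -0.113, from both the red clip and the bay fit. I'll move above the mouth.

Call:
carry_out([
  {"dp": [20, -2, 0], "roll": 0.1, "gripper": -1},
  {"dp": [45, -4.6, 10], "roll": 0.1, "gripper": -1},
  {"dp": [62.5, -6.4, 30], "roll": 0.1, "gripper": -1},
  {"dp": [62.5, -6.4, 55], "roll": 0.1, "gripper": -1},
  {"dp": [62.5, -6.4, 75], "roll": 0.1, "gripper": -1},
  {"dp": [62.5, -6.4, 83], "roll": 0.1, "gripper": -1},
  {"dp": [62.5, -6.4, 83], "roll": 0.1, "gripper": -1},
  {"dp": [62.5, -6.4, 83], "roll": 0.1, "gripper": -1},
])

```text
clock: 28.95
eef_pos: [522.3, -238.1, 95.3]
eef_rot: [3.141, 0.0, 1.457]
wrist_force: [0.2, 0.5, 0.6]
finger_gap: 12.1
finger_force: 40.0
```

Call:
carry_out([
  {"dp": [1, -0.6, 4], "roll": 0, "gripper": -1},
  {"dp": [1, -0.6, 8], "roll": 0, "gripper": -1},
  {"dp": [1, -0.6, 12], "roll": 0, "gripper": -1},
  {"dp": [1, -0.6, 16], "roll": 0, "gripper": -1},
  {"dp": [1, -0.6, 20], "roll": 0, "gripper": -1},
  {"dp": [1, -0.6, 23], "roll": 0, "gripper": -1},
  {"dp": [1, -0.6, 23], "roll": 0, "gripper": -1},
])

```text
clock: 29.53
eef_pos: [521.4, -236.6, 70.8]
eef_rot: [-3.141, -0.0, 1.457]
wrist_force: [-0.1, -0.8, -0.9]
finger_gap: 11.9
finger_force: 40.0
```

It entered the slot without contact force. Now I'll press it home against the clip.

Call:
carry_out([
  {"dp": [0, 0, 2], "roll": 0, "gripper": -1},
  {"dp": [0, 0, 4], "roll": 0, "gripper": -1},
  {"dp": [0, 0, 6], "roll": 0, "gripper": -1},
  {"dp": [0, 0, 8], "roll": 0, "gripper": -1},
  {"dp": [0, 0, 10], "roll": 0, "gripper": -1},
  {"dp": [0, 0, 12], "roll": 0, "gripper": -1},
  {"dp": [0, 0, 13], "roll": 0, "gripper": -1},
  {"dp": [0, 0, 13], "roll": 0, "gripper": -1},
  {"dp": [0, 0, 13], "roll": 0, "gripper": -1},
], newtons=55)

```text
clock: 30.28
eef_pos: [521.8, -236.8, 58.9]
eef_rot: [3.141, 0.0, 1.457]
wrist_force: [-3.2, 1.6, 6.6]
finger_gap: 11.6
finger_force: 55.0
```

Call:
carry_out([
  {"dp": [0, 0, 0.7], "roll": 0, "gripper": -1},
  {"dp": [0, 0, 1.4], "roll": 0, "gripper": -1},
  {"dp": [0, 0, 2], "roll": 0, "gripper": -1},
  {"dp": [0, 0, 2], "roll": 0, "gripper": -1},
  {"dp": [0, 0, 2], "roll": 0, "gripper": -1},
])

```text
clock: 30.7
eef_pos: [521.8, -236.8, 57.5]
eef_rot: [3.141, 0.0, 1.457]
wrist_force: [-5.3, 2.1, 13.6]
finger_gap: 11.8
finger_force: 55.0
```

Call:
carry_out([
  {"dp": [0, 0, 0.7], "roll": 0, "gripper": -1},
  {"dp": [0, 0, 1.4], "roll": 0, "gripper": -1},
  {"dp": [0, 0, 1.4], "roll": 0, "gripper": -1},
  {"dp": [0, 0, 1.4], "roll": 0, "gripper": -1},
])

```text
clock: 31.03
eef_pos: [521.9, -236.9, 57.4]
eef_rot: [3.141, 0.001, 1.457]
wrist_force: [-11.0, 5.9, 27.9]
finger_gap: 11.6
finger_force: 55.0
```

```bash
python3 inhand.py | head -2
python3 - <<'E'
import sys; sys.path.insert(0,".")
from h import *
st=read_state(); print(st["wrist_force"],st["moment"])
viewer.camera("side"); c=cam("side")
for l in ("holder_green","tray","cap_0","holder_yellow","holder_blue"):
    for d in models.cut_out("side",l):
        b=d["box"]; m=d["region"].astype(float)
        if d["p"]<.35: continue
        print(l,round(d["p"],2),np.round(b), fit([(c,m)],TRAY,(378,-194,3.03)) if l=="tray" and 250<b[0]<280 and b[1]<330 else unproj(c,((b[0]+b[2])/2,(b[1]+b[3])/2),20)[0].round())
E
```

```text
[ 521.9  -236.88   57.42] [3.1406e+00 5.0000e-04 1.4573e+00] 11.610364248297609 [-11.01342087   5.94053641  27.90290178]
0.94 [300. 230. 334. 378.] [ 5.25381e+02 -2.37122e+02 -1.10000e-01] rel yaw 0.003 along,across [3.49 0.15] 0.847
[-10.5778542    4.44662996  26.75278368] [1.07008282 2.44569516 0.00913548]
holder_green 0.45 [347. 282. 354. 304.] [ 549. -224.   20.]
tray 0.94 [249. 348. 299. 408.] [ 277. -275.   20.]
tray 0.74 [260. 307. 312. 348.] (array([ 378.46301062, -190.07461398,    3.04976781]), np.float64(0.9055505309920762))
tray 0.58 [387. 184. 423. 232.] [ 852. -118.   20.]
cap_0 0.55 [372. 276. 380. 279.] [ 628. -231.   20.]
cap_0 0.41 [374. 269. 385. 281.] [ 640. -231.   20.]
holder_blue 0.36 [177. 206. 216. 234.] [395. 212.  20.]
```

The press force rose from 14 N to 28 N over only 0.1 mm at TCP z = 57.4, so the shoulder is on the lip. That matches the predicted home height of 57.8. I'll hand the job in.

```bash
python3 -c "
from cell import manip
print(manip.sign_off())"
```

```text
the job is handed in; nothing more can be done
None
```

I handed the job in at about 31 s with all four capacitors in the green bin, the tray flat on the bench, and the green label holder held pressed home on the lip at about 27 N; sign-off gave no result, so I don't know the verdict.

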